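# Put the dry cups away in their order

### The arm

A 6-joint arm with a two-finger parallel gripper is mounted at the origin on the work surface. World frame = base frame: x ahead of the robot, y to its left, z up, the work surface at z = 0. Lengths are in m, angles in degrees, forces in N, time in s.
With the tool pointing down it reaches from about 0.35 to 0.875 m from the base axis. Payload 4.2 kg.
Tool frame: the origin (TCP) lies between the finger pads; the fingertips stand 14 mm ahead of it and the grasp point (between the pads) lies 5 mm behind it; x points along the fingers, y is the direction in which the jaws open and shut, and the axes are right-handed (so a half turn about x gives the same grasp; the last joint's range is limited). The gripper opens to 87 mm and grips with 3 to 60 N. Pads are 19 mm wide; open, the fingers measure 117 mm over their backs; the gripper's body (75 mm by 190 mm) begins 51 mm behind the grasp point.
Start: joints at [-62.189, 22.042, 0.453, 0, -68.411, -14.817], TCP at [0.141, -0.609, 0.237] pointing down, gripper open.
Joint ranges: [-179.83, 179.83], [-69.29, 118.12], [-61.27, 80.66], [-181.25, 117.63], [-171.15, -9.14], [-177.46, 177.46]. Speed limits (degrees/s): [159.86, 159.86, 180, 180, 180, 180].

### API

Orientations are given as a 3x3 rotation matrix whose columns are the frame's x, y, z axes.
In Python, from station import r, imaging, job gives the robot as it stands. The module is installed in compiled form; this text tells all that it offers.
- The arm moves only by the tool apply_moves, never from a script. Its arguments are lists of equal length, an entry for each row: "xyz": the shift along the tool's x, y, z in m, a list of three; "twist": the turn about the tool's x in degrees; "claw": the opening, from 0 (shut) to 1 (fully open). A call has 1 to 12 rows; each row shifts and turns the pose as measured when the row begins, along the tool's axes as they then stand; what a row does not reach is not made up. A row lasts 1/10 s, in which the tool goes at most 50 mm and 8.59 degrees, less where a joint would pass 70% of its speed; a pose out of reach is approached as far as the arm can. A call is refused whole if a number of a shift passes 0.05 or a number of a turn 8.59, either way. A call with a gripper value outside its range is refused whole. The fingers move at their own pace and stop on an object; the grip force is fixed at half the most. Time passes only in rows, so rows that do not move let the fingers close. It gives the time, the measured TCP pose, the force and the opening at its end, in the units of the state.
- r.sense(): the state, without advancing time (a new reading comes with each control period).
- imaging.capture(name): name is "scene" or "top"; returns a dict with "pixels" (384x512x3 uint8, red, green, blue), "mtx" (3x3 intrinsics, pixels), "distortion" ([k1, k2, p1, p2, k3] as OpenCV has them; the pictures are not rectified), "view" (4x4, takes a point from world to camera coordinates). Camera axes: x right, y down, z forward; pixel columns grow to the right and rows downward; lengths in m; the calibration is good to about 2 mm. A picture is of the moment at which its call begins. There is no depth.
- job.finish_job(): hands the job in, once; it reports no verdict.
Trained networks look in a picture, given as the dict that the camera call returned (one of the last four; its "shot" number tells which), for a name from the list of things; names that differ only in an ending like _2 or _b are one class to them, and where a whole thing is asked for, a point or a joint stands for the part that bears it (a point fixed in the world has none). Each returns a list of dicts, best first, with "p" (0 to 1); they miss things now and then, are a little off and sometimes report something else, mostly with a low value. They report only what shows in the picture. A call takes as long as a camera call. They do not tell look-alikes from the thing itself.
- imaging.regions_of(query, picture): "mask" (384x512 bool, what is visible of it) and "centre" ([column, row] in pixels, amid what is visible of it).
The state is a dict: "time_s": time; "joints": joint angles; "joint_velocities": joint speeds; "effort": joint torques, N m; "tcp_pos": TCP position; "ee_rot": TCP orientation; "wrist_force": force on the tool from outside, world axes, zero at the start; "moment": the same for the moment, N m; "gripper_width": opening from 0.0 (shut) to 1.0 (fully open).
Only numpy, scipy, OpenCV 4.12 (cv2) and the standard library are available. Lean on these libraries where they do the work, as an engineer would, in place of code of your own. Each camera call takes 0.05 s, during which the arm holds its last target.

### The job

The four cups in the bamboo dish rack are dry: move them to the empty dark cup rack, one in each bay, still mouth down and in the same order along the row as they stand now, because everyone in the house knows their own cup by its place. Set each one down flat on the bay's floor and let go of it there: do not drop it or let it tip over.

Things in the scene. Friction and masses are not known exactly. Their poses are not given: they have to be found in the camera images.
- cup_green: Green glass tumbler, no handle, standing mouth down, 95 mm tall, about 200 g. Origin: centre of its rim (underneath, resting on the rack); z up through its closed bottom, which is on top. Round: 60 mm across at the rim, 57 mm at half height, 54 mm at the top. Rigid; grip across the sides from above, about 50 mm above the rim.
- cup_red: Red plastic beaker, no handle, standing mouth down, 86 mm tall, about 80 g. Origin: centre of its rim (underneath, resting on the rack); z up through its closed bottom, which is on top. Round: 60 mm across at the rim, 58 mm at half height, 56 mm at the top. Rigid; grip across the sides from above, about 50 mm above the rim.
- cup_blue: Blue ceramic tea cup, no handle, standing mouth down, 82 mm tall, about 190 g. Origin: centre of its rim (underneath, resting on the rack); z up through its closed bottom, which is on top. Round: 60 mm across at the rim, 58 to 60 mm up to 66 mm high, then drawn in to a 42 mm foot ring. Rigid; grip across the sides from above, about 50 mm above the rim.
- cup_white: White ceramic beaker, thin black line near its rim, no handle, standing mouth down, 90 mm tall, about 170 g. Origin: centre of its rim (underneath, resting on the rack); z up through its closed bottom, which is on top. Round: 60 mm across at the rim, 59 mm at half height, 58 mm near the top. Rigid; grip across the sides from above, about 50 mm above the rim.
- dish_rack: Low bamboo dish rack, fixed; the four cups start in its bays. 112 mm deep (x), 354 long (y), pulled-out rails on to y = +231. Origin: centre, on the counter. Bays in a row along y at -123, -41, +41, +123 mm, x = 0; cups stand on slats 30 mm up. Pins, 7 mm thick, rise to 70 mm at x = +-22, y = 0, +-82, +-164. Its y is within 14 deg of the cup rack's. Either may be nearer; a low spoon lies between.
- cup_rack: Dark steel cup rack, fixed, empty: tray 100 mm deep (x), 340 long (y), low wire rail round it, 3 wire arches making 4 bays in a row along y. Origin: centre, on the counter. Bay centres at y = -123, -41, +41, +123 mm, x = 0; floors 12 mm up; bays 78 mm (y) by 88 (x) inside; wires rise to 28 mm. The cup from the dish rack's greatest-y bay goes to this rack's greatest-y bay, and so on.
- bay_green: The bay of the bamboo dish rack in which the green tumbler stands at the start; a fixed part of that rack, like the other three; it still marks the cup's place in the row when the cup is gone. 82 mm along the row (its y), four slats. Origin: centre of the bay, at the top of the slats.
- bay_red: The bay of the bamboo dish rack in which the red beaker stands at the start; a fixed part of that rack, like the other three; it still marks the cup's place in the row when the cup is gone. 82 mm along the row (its y), four slats. Origin: centre of the bay, at the top of the slats.
- bay_blue: The bay of the bamboo dish rack in which the blue tea cup stands at the start; a fixed part of that rack, like the other three; it still marks the cup's place in the row when the cup is gone. 82 mm along the row (its y), four slats. Origin: centre of the bay, at the top of the slats.
- bay_white: The bay of the bamboo dish rack in which the white beaker stands at the start; a fixed part of that rack, like the other three; it still marks the cup's place in the row when the cup is gone. 82 mm along the row (its y), four slats. Origin: centre of the bay, at the top of the slats.
There are look-alikes about, which are no part of the job. What is meant by the cup_red is not purple, and is the smaller of those in its own colour.

How it is judged (in metres and radians):
At the end, for the whole second after the job is handed in: Each cup stands in the cup-rack bay with the same place along the row (y) as the dish-rack bay it came from: within 14 mm along and 18 mm across of the bay centre, mouth down, upright within 7 degrees, rim within 6 mm of the floor's height, at rest, not touched by the fingers (((y of bay_green in the frame of dish_rack between -0.153 and -0.093 m and y of cup_green in the frame of cup_rack between -0.137 and -0.109 m) or (y of bay_green in the frame of dish_rack between -0.071 and -0.011 m and y of cup_green in the frame of cup_rack between -0.055 and -0.027 m) or (y of bay_green in the frame of dish_rack between 0.011 and 0.071 m and y of cup_green in the frame of cup_rack between 0.027 and 0.055 m) or (y of bay_green in the frame of dish_rack between 0.093 and 0.153 m and y of cup_green in the frame of cup_rack between 0.109 and 0.137 m)) and x of cup_green in the frame of cup_rack between -0.018 and 0.018 m and z of cup_green in the frame of cup_rack between 0.006 and 0.018 m and angle between each of cup_green, cup_red, cup_blue, cup_white's own z axis and vertical below 0.12 rad and linear speed of each of cup_green, cup_red, cup_blue, cup_white below 0.02 m/s and angular speed of each of cup_green, cup_red, cup_blue, cup_white below 0.2 rad/s and contact force between the fingers and cup_green below 0.3 N and ((y of bay_red in the frame of dish_rack between -0.153 and -0.093 m and y of cup_red in the frame of cup_rack between -0.137 and -0.109 m) or (y of bay_red in the frame of dish_rack between -0.071 and -0.011 m and y of cup_red in the frame of cup_rack between -0.055 and -0.027 m) or (y of bay_red in the frame of dish_rack between 0.011 and 0.071 m and y of cup_red in the frame of cup_rack between 0.027 and 0.055 m) or (y of bay_red in the frame of dish_rack between 0.093 and 0.153 m and y of cup_red in the frame of cup_rack between 0.109 and 0.137 m)) and x of cup_red in the frame of cup_rack between -0.018 and 0.018 m and z of cup_red in the frame of cup_rack between 0.006 and 0.018 m and contact force between the fingers and cup_red below 0.3 N and ((y of bay_blue in the frame of dish_rack between -0.153 and -0.093 m and y of cup_blue in the frame of cup_rack between -0.137 and -0.109 m) or (y of bay_blue in the frame of dish_rack between -0.071 and -0.011 m and y of cup_blue in the frame of cup_rack between -0.055 and -0.027 m) or (y of bay_blue in the frame of dish_rack between 0.011 and 0.071 m and y of cup_blue in the frame of cup_rack between 0.027 and 0.055 m) or (y of bay_blue in the frame of dish_rack between 0.093 and 0.153 m and y of cup_blue in the frame of cup_rack between 0.109 and 0.137 m)) and x of cup_blue in the frame of cup_rack between -0.018 and 0.018 m and z of cup_blue in the frame of cup_rack between 0.006 and 0.018 m and contact force between the fingers and cup_blue below 0.3 N and ((y of bay_white in the frame of dish_rack between -0.153 and -0.093 m and y of cup_white in the frame of cup_rack between -0.137 and -0.109 m) or (y of bay_white in the frame of dish_rack between -0.071 and -0.011 m and y of cup_white in the frame of cup_rack between -0.055 and -0.027 m) or (y of bay_white in the frame of dish_rack between 0.011 and 0.071 m and y of cup_white in the frame of cup_rack between 0.027 and 0.055 m) or (y of bay_white in the frame of dish_rack between 0.093 and 0.153 m and y of cup_white in the frame of cup_rack between 0.109 and 0.137 m)) and x of cup_white in the frame of cup_rack between -0.018 and 0.018 m and z of cup_white in the frame of cup_rack between 0.006 and 0.018 m and contact force between the fingers and cup_white below 0.3 N).
It fails at once if a cup is dropped: it falls free of the fingers faster than 0.7 m/s (more than about 25 mm) ((linear speed of cup_green above 0.7 m/s and contact force between the fingers and cup_green below 0.05 N) or (linear speed of cup_red above 0.7 m/s and contact force between the fingers and cup_red below 0.05 N) or (linear speed of cup_blue above 0.7 m/s and contact force between the fingers and cup_blue below 0.05 N) or (linear speed of cup_white above 0.7 m/s and contact force between the fingers and cup_white below 0.05 N)).
It fails at once if a cup tips over (more than 45 degrees) (angle between any of cup_green, cup_red, cup_blue, cup_white's own z axis and vertical above 0.785 rad).
It also fails if it takes over 96 s, if anything falls off the work surface, if the arm or the gripper's body presses on something with over 40 N, if the wrist force passes 120 N, or if a joint passes its speed limit or range.

## Working session

There is one attempt and no reset: what is moved stays moved. The work goes in short steps, Python scripts to look and compute and a tool call to move; the robot and the scene stay as the last step left them, time stands still between calls to the robot, and variables do not carry over. Pictures are saved under pics/ and viewed, and the job is handed in when it is done.

Besides the shell and the picture viewer there is one more tool, called after "Call:" as name(argument=value, ...), one argument or row to a line, values as JSON. apply_moves: Moves the arm, as the interface text tells. Its arguments: {"type":"object","properties":{"xyz":{"type":"array","items":{"type":"array","items":{"type":"number"}}},"twist":{"type":"array","items":{"type":"number"}},"claw":{"type":"array","items":{"type":"number"}}},"required":["xyz","twist","claw"]}

```bash
mkdir -p pics
python3 - <<'E'
from station import r, imaging, job
import cv2,pickle
s=r.sense(); print(s)
for n in("scene","top"):
    p=imaging.capture(n); pickle.dump(p,open(n+'.pkl','wb'))
    cv2.imwrite(f'pics/{n}0.png',p['pixels'][:,:,::-1]); print(n,p['mtx'],p['distortion'],p['view'])
    for q in ['cup_green','cup_red','cup_blue','cup_white','dish_rack','cup_rack','bay_red']:
        print(q,[(round(d['p'],2),[round(float(c)) for c in d['centre']],int(d['mask'].sum())) for d in imaging.regions_of(q,p)])
E
```

```text
{'time_s': 0.0, 'joints': array([-6.21877602e+01,  2.20916981e+01,  3.81357937e-01, -3.17445389e-02,
       -6.84113030e+01, -1.48184596e+01]), 'joint_velocities': array([ 0.02467597, -0.07330729, -0.13645721, -0.12690665, -0.02384908,
        0.02339642]), 'effort': array([-3.51504495e-04, -3.90666533e+01,  1.87402081e+01,  4.22002494e+00,
        1.09165767e-02, -1.80335037e-04]), 'tcp_pos': array([ 0.14045532, -0.60843177,  0.23545335]), 'ee_rot': array([[-5.34881706e-04, -2.24645521e-01,  9.74440406e-01],
       [ 2.11814055e-03,  9.74438104e-01,  2.24646153e-01],
       [-9.99997614e-01,  2.18416086e-03, -4.53783285e-05]]), 'wrist_force': array([-0.43549668, -1.31376364, -0.19043872]), 'moment': array([-0.06679397, -0.02270954, -0.01725256]), 'gripper_width': 1.0005764437954383}
scene [[365.60922055   0.         248.71740923]
 [  0.         365.60922055 188.78120898]
 [  0.           0.           1.        ]] [-0.11696704  0.          0.          0.          0.        ] [[-0.36927462  0.92931341  0.00358403  0.19257463]
 [ 0.78590443  0.31434284 -0.53248738 -0.36632742]
 [-0.495
[... 399 characters left out ...]
op [[448.10031836   0.         255.86907185]
 [  0.         448.10031836 190.56452192]
 [  0.           0.           1.        ]] [-0.16093531  0.          0.          0.          0.        ] [[ 0.00594958 -0.99995841  0.00691234 -0.03975566]
 [-0.99584652 -0.00655286 -0.09081172  0.49925247]
 [ 0.09085324 -0.00634334 -0.99584409  0.85640321]
 [ 0.          0.          0.          1.        ]]
cup_green []
cup_red [(0.81, [180, 281], 1008), (0.76, [232, 214], 838), (0.58, [345, 235], 1844)]
cup_blue [(0.63, [188, 218], 1030)]
cup_white [(0.8, [141, 219], 1088)]
dish_rack [(0.59, [192, 195], 2569)]
cup_rack [(0.61, [277, 114], 8384), (0.27, [196, 193], 3301)]
bay_red [(0.88, [218, 224], 866)]
```

View pics/scene0.png

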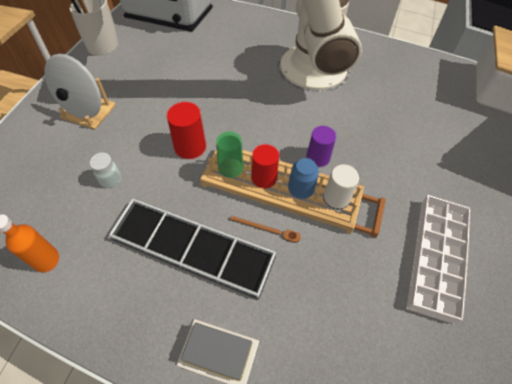

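View pics/top0.png

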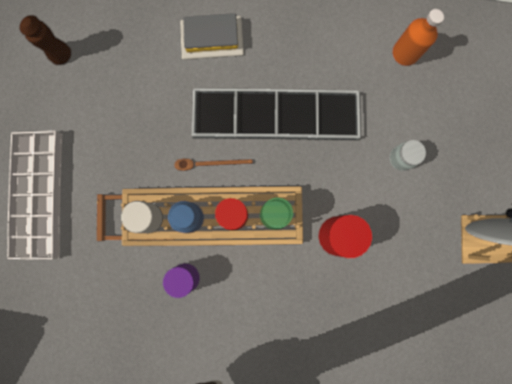

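Run:
```python
import cv2,pickle
p=pickle.load(open('top.pkl','rb'))['pixels'][:,:,::-1]
cv2.imwrite('pics/topcrop.png',cv2.resize(p[50:310,110:370],None,fx=2.3,fy=2.3,interpolation=cv2.INTER_CUBIC))
p=pickle.load(open('scene.pkl','rb'))['pixels'][:,:,::-1]
cv2.imwrite('pics/scenecrop.png',cv2.resize(p[100:320,100:380],None,fx=2.7,fy=2.7,interpolation=cv2.INTER_CUBIC))
```

```text
(no output)
```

View pics/topcrop.png

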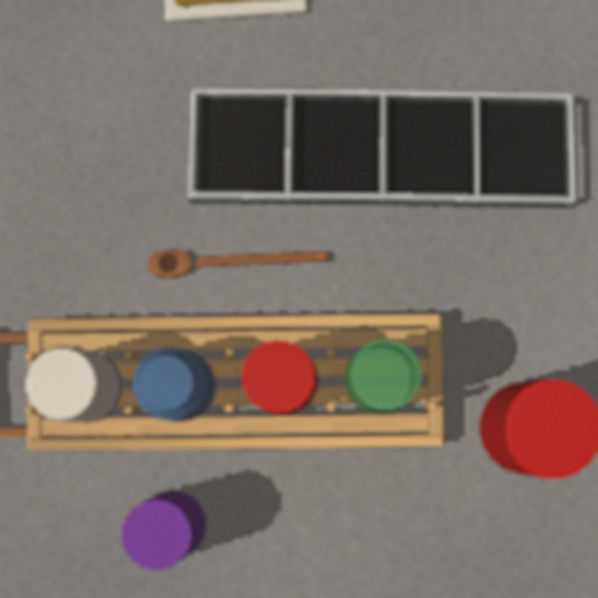

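View pics/scenecrop.png

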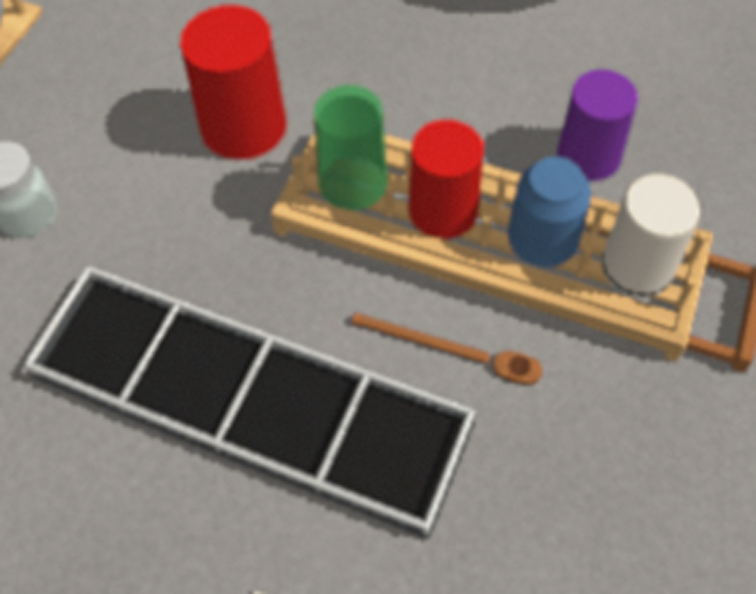

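The top view shows white (138,217), blue (184,217), red (231,214) and green (277,213) in the rack. The rails are on the left (100,217), so +y is left and white is the greatest-y cup. The empty rack is at (277,114).

Possible mix-ups for cup_red are the small red beaker in the rack (231,214), the large red cylinder (345,235) and the purple cup (180,281). I choose (231,214), the small red one standing in a bay, and the crop confirms it.

Next I'll measure positions.

```bash
cat > h.py <<'E'
import numpy as np,cv2,pickle
from scipy.optimize import minimize,least_squares
def proj(p,X):
    V=p['view']; rv,_=cv2.Rodrigues(V[:3,:3])
    return cv2.projectPoints(np.float64(X).reshape(-1,3),rv,V[:3,3],p['mtx'],np.float64(p['distortion']))[0].reshape(-1,2)
def unproj(p,uv,z):
    n=cv2.undistortPoints(np.float64(uv).reshape(-1,1,2),p['mtx'],np.float64(p['distortion'])).reshape(-1,2)
    R=p['view'][:3,:3];t=p['view'][:3,3]; C=-R.T@t
    d=np.c_[n,np.ones(len(n))]@R
    return C+d*((z-C[2])/d[:,2])[:,None]
PROF={'green':[(0,30),(95,27)],'red':[(0,30),(86,28)],'blue':[(0,30),(66,29),(82,21)],'white':[(0,30),(90,29)]}
A=np.linspace(0,2*np.pi,48)
def sil(p,prof,x,y,z0,S=4):
    X=np.concatenate([np.c_[x+rr*.001*np.cos(A),y+rr*.001*np.sin(A),np.full(48,z0+h*.001)] for h,rr in prof])
    hull=cv2.convexHull(np.float32(proj(p,X)))
    im=np.zeros((384,512),np.uint8)
    cv2.fillPoly(im,[np.round(hull*256).astype(np.int32)],255,cv2.LINE_AA,8)
    return im/255.
def fitcup(prof,obs,x0,z0):
    def c(v):
        e=0
        for p,m in obs:
            s=sil(p,prof,v[0],v[1],z0); e+=1-np.minimum(s,m).sum()/np.maximum(s,m).sum()
        return e
    r=minimize(c,x0,method='Nelder-Mead',options=dict(initial_simplex=np.array([x0,x0+[.01,0],x0+[0,.01]]),xatol=1e-4,fatol=1e-4))
    return r.x,r.fun/len(obs)
def cmask(p,col):
    H=cv2.cvtColor(p['pixels'],cv2.COLOR_RGB2HSV);h,s,v=[H[...,i].astype(int) for i in range(3)]
    if col=='green': m=(h>45)&(h<80)&(s>90)
    if col=='red': m=((h<6)|(h>174))&(s>150)&(v>70)
    if col=='blue': m=(h>98)&(h<122)&(s>90)
    if col=='white': m=(s<60)&(v>95)
    return m
def comp(m,uv):
    n,l=cv2.connectedComponents(m.astype(np.uint8)); u,v=[int(round(a)) for a in uv]
    w=l[v-3:v+4,u-3:u+4]; w=w[w>0]
    return l==np.bincount(w).argmax()
E
cat > m.py <<'E'
from h import *
S=pickle.load(open('scene.pkl','rb'));T=pickle.load(open('top.pkl','rb'))
c={'green':((227,156),(277,213)),'red':((264,166),(231,214)),'blue':((304,180),(184,217)),'white':((340,187),(138,217))}
for k,(a,b) in c.items():
    ms,mt=comp(cmask(S,k),a),comp(cmask(T,k),b)
    x0=unproj(T,b,.12)[0,:2]
    f=[fitcup(PROF[k],o,x0,.03) for o in ([(S,ms.astype(float))],[(T,mt.astype(float))],[(S,ms.astype(float)),(T,mt.astype(float))])]
    print(k,ms.sum(),mt.sum(),[(np.round(g[0],4),round(g[1],2)) for g in f])
# cup rack: outline by dark floor + hand corners
E
python3 m.py
python3 - <<'E'
import cv2,pickle
for n,(r0,r1,c0,c1) in {'top':(80,150,180,370),'scene':(190,300,100,290)}.items():
    p=pickle.load(open(n+'.pkl','rb'))['pixels'][:,:,::-1]
    cv2.imwrite(f'pics/{n}rk.png',cv2.resize(p[r0:r1,c0:c1],None,fx=4,fy=4,interpolation=cv2.INTER_NEAREST))
E
```

```text
green 996 729 [(array([ 0.4513, -0.0745]), np.float64(0.16)), (array([ 0.4531, -0.0729]), np.float64(0.21)), (array([ 0.4528, -0.0722]), np.float64(0.19))]
red 1000 811 [(array([0.4481, 0.0079]), np.float64(0.14)), (array([0.4505, 0.0079]), np.float64(0.13)), (array([0.4501, 0.0078]), np.float64(0.14))]
blue 889 545 [(array([0.4432, 0.0948]), np.float64(0.16)), (array([0.4413, 0.1007]), np.float64(0.46)), (array([0.4431, 0.0943]), np.float64(0.31))]
white 149292 1282 [(array([0.4144, 0.1768]), np.float64(0.99)), (array([0.4446, 0.1858]), np.float64(0.22)), (array([0.4446, 0.1858]), np.float64(0.61))]
```

View pics/toprk.png

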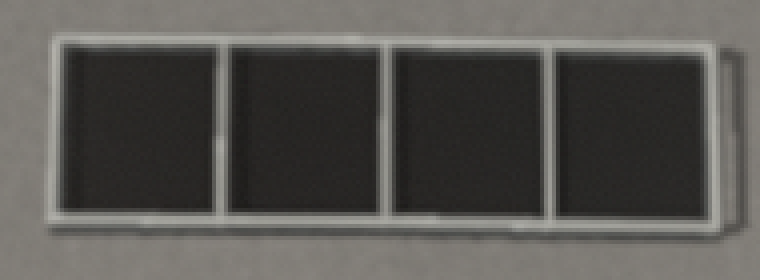

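View pics/scenerk.png

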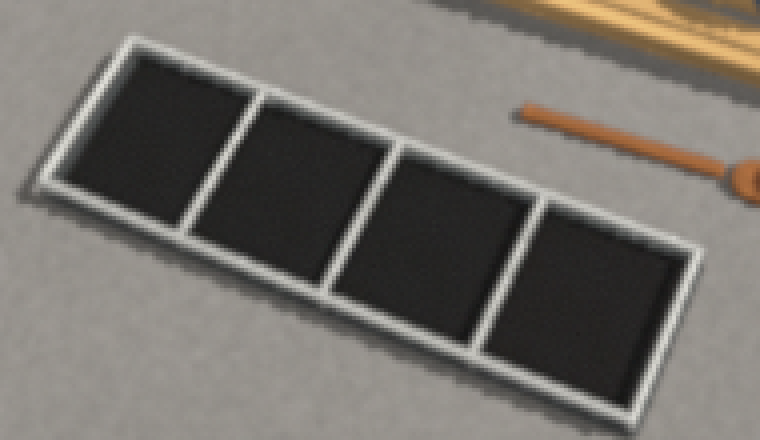

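```bash
cat > rk.py <<'E'
from h import *
S=pickle.load(open('scene.pkl','rb'));T=pickle.load(open('top.pkl','rb'))
# order: (+x: y=+b,82,0,-82,-b), (-x: same)
t=np.array([(56,42),(222,43),(386,44),(550,46),(708,47),(52,219),(221,219),(385,221),(550,222),(716,226)])/4+[180,80]-.4
s=np.array([(635,420),(476,349),(327,290),(185,232),(43,182),(698,248),(545,195),(399,145),(261,93),(133,42)])/4+[100,190]-.4
def mod(v):
    x,y,th,a,b,z=v
    L=np.array([(sx*a,yy) for sx in(1,-1) for yy in(b,.082,0,-.082,-b)])
    c,q=np.cos(th),np.sin(th)
    return np.c_[x+c*L[:,0]-q*L[:,1],y+q*L[:,0]+c*L[:,1],np.full(10,z)]
def f(v,o): 
    X=mod(v); return np.concatenate([(proj(p,X)-u).ravel() for p,u in o])
for o in ([(T,t)],[(S,s)],[(T,t),(S,s)]):
    w=lambda v:np.r_[f(v,o),(v[5]-.025)/.003,(v[3]-.047)/.002]
    r=least_squares(w,[.66,-.04,0,.047,.166,.025]); v=r.x
    print(np.round(v,4),np.rad2deg(v[2]),np.sqrt(np.mean(f(v,o)**2)))
R=np.array([[np.cos(v[2]),-np.sin(v[2])],[np.sin(v[2]),np.cos(v[2])]])
for yy in(.123,.041,-.041,-.123): print(v[:2]+R@[0,yy])
# heights of purple and big red: base/top from the two views
E
python3 rk.py
python3 - <<'E'
from h import *
S=pickle.load(open('scene.pkl','rb'));T=pickle.load(open('top.pkl','rb'))
# tops: triangulate
for n,us,ut in(('purple',(323,134.5),(179,281.5)),('bigred',(185,113),(350,236)),('green',(229,138),(277,213)),('blue',(305,166.5),(181,217)),('white',(344,173),(135.5,216))):
    g=lambda X:np.r_[proj(S,X)[0]-us,proj(T,X)[0]-ut]
    r=least_squares(g,[.45,0,.1]);print(n,np.round(r.x,4),np.round(r.fun,1))
E
```

```text
[ 0.6565 -0.0759  0.0011  0.0459  0.1656  0.0252] 0.064447090150548 0.27141014494448606
[ 0.6556 -0.0751  0.0052  0.045   0.1657  0.0248] 0.2975930215595684 0.6217376728191248
[ 0.6561 -0.0754  0.0031  0.0453  0.1656  0.0256] 0.17586212994809372 0.5529564412199091
[0.65569004 0.04764097]
[ 0.65594173 -0.03435864]
[ 0.65619342 -0.11635826]
[ 0.65644511 -0.19835787]
purple [0.3278 0.1022 0.0866] [-0.5  0.  -0.4  0.1]
bigred [ 0.4115 -0.1997  0.1197] [-1.  -0.1 -0.7  0.3]
green [ 0.4512 -0.0723  0.1325] [ 0.  0.  0. -0.]
blue [0.4442 0.0946 0.1092] [ 0.9 -0.   0.7 -0.2]
white [0.4444 0.172  0.1279] [ 0.5 -0.   0.4 -0.1]
```

Run:
```python
from h import *
from station import imaging
P={n:imaging.capture(n) for n in('scene','top')}
g={'green':(.4525,-.0735),'red':(.4495,.0079),'blue':(.443,.0945),'white':(.444,.174)}
for k,x0 in g.items():
    obs=[]
    for n,p in P.items():
        c=proj(p,[*x0,.08])[0]
        L=[d for d in imaging.regions_of('cup_'+k,p) if np.hypot(*(np.array(d['centre'])-c))<20]
        if L: obs.append((p,L[0]['mask'].astype(float)))
    print(k,len(obs),[ (np.round(a,4),round(b,2)) for a,b in [fitcup(PROF[k],[o],np.array(x0),.03) for o in obs]+[fitcup(PROF[k],obs,np.array(x0),.03)]])
```

```text
green 2 [(array([ 0.4516, -0.0736]), np.float64(0.09)), (array([ 0.453 , -0.0731]), np.float64(0.1)), (array([ 0.4516, -0.0734]), np.float64(0.09))]
red 2 [(array([0.4495, 0.0067]), np.float64(0.11)), (array([0.4504, 0.0085]), np.float64(0.09)), (array([0.4505, 0.008 ]), np.float64(0.1))]
blue 2 [(array([0.4433, 0.0941]), np.float64(0.07)), (array([0.4457, 0.094 ]), np.float64(0.06)), (array([0.4452, 0.0945]), np.float64(0.07))]
white 1 [(array([0.4439, 0.1742]), np.float64(0.11)), (array([0.4439, 0.1742]), np.float64(0.11))]
```

Call:
apply_moves(
  xyz=[
    [-0.01, 0, 0],
    [-0.01, 0, 0],
    [-0.01, 0, 0],
    [-0.01, 0, 0],
    [-0.01, 0, 0],
    [-0.01, 0, 0],
    [-0.01, 0, 0],
    [0, 0, 0],
    [0, 0, 0],
  ],
  twist=[-8.5, -8.5, -8.5, -8.5, -8.5, -8.5, -8.5, -8.5, -8.5],
  claw=[1, 1, 1, 1, 1, 1, 1, 1, 1],
)

```text
time_s: 2.2
tcp_pos: [0.1404, -0.6087, 0.3089]
ee_rot: [[-0.001, -1.0, -0.01], [0.001, -0.01, 1.0], [-1.0, 0.001, 0.001]]
wrist_force: [-0.4, 0.1, -0.2]
gripper_width: 1.002
```

Call:
apply_moves(
  xyz=[
    [0, -0.0245, 0.042],
    [0, -0.0245, 0.042],
    [0, -0.0245, 0.042],
    [0, -0.0245, 0.042],
    [0, -0.0245, 0.042],
    [0, -0.0245, 0.042],
    [0, -0.0245, 0.042],
    [0, -0.0245, 0.042],
    [0, -0.0245, 0.042],
    [0, -0.0245, 0.042],
    [0, -0.0245, 0.042],
    [0, -0.0245, 0.042],
  ],
  twist=[0, 0, 0, 0, 0, 0, 0, 0, 0, 0, 0, 0],
  claw=[1, 1, 1, 1, 1, 1, 1, 1, 1, 1, 1, 1],
)

```text
time_s: 3.4
tcp_pos: [0.434, -0.0907, 0.31]
ee_rot: [[0.007, -1.0, -0.003], [0.0, -0.003, 1.0], [-1.0, -0.007, 0.0]]
wrist_force: [1.2, -0.4, 0.4]
gripper_width: 0.997
```

Call:
apply_moves(
  xyz=[
    [0.04, -0.018, 0.017],
    [0.045, 0, 0],
    [0.045, 0, 0],
    [0.03, 0, 0],
    [0, 0, 0],
  ],
  twist=[0, 0, 0, 0, 0],
  claw=[1, 1, 1, 1, 1],
)

```text
time_s: 3.9
tcp_pos: [0.4602, -0.0662, 0.1488]
ee_rot: [[0.019, -1.0, -0.015], [0.001, -0.015, 1.0], [-1.0, -0.019, 0.001]]
wrist_force: [-0.7, 0.1, -0.4]
gripper_width: 1.002
```

Call:
apply_moves(
  xyz=[
    [0, 0.008, -0.007],
    [0, 0, 0],
    [0, 0, 0],
  ],
  twist=[-0.9, 0, 0],
  claw=[1, 1, 1],
)

```text
time_s: 4.2
tcp_pos: [0.454, -0.0741, 0.1524]
ee_rot: [[0.025, -0.999, -0.033], [0.001, -0.033, 0.999], [-1.0, -0.025, 0.0]]
wrist_force: [0.5, -0.4, 0.9]
gripper_width: 1.0
```

Run:
```python
from station import r
s=r.sense();print(s['tcp_pos'],s['ee_rot'].round(4))
```

```text
[ 0.45400069 -0.07405057  0.15238158] [[ 2.500e-02 -9.991e-01 -3.300e-02]
 [ 1.200e-03 -3.300e-02  9.995e-01]
 [-9.997e-01 -2.500e-02  4.000e-04]]
```

Call:
apply_moves(
  xyz=[
    [0.015, 0.002, 0.0005],
    [0.015, 0, 0],
    [0.015, 0, 0],
    [0.015, 0, 0],
    [0.01, 0, 0],
    [0.004, 0, 0],
    [0, 0, 0],
  ],
  twist=[1.5, 0, 0, 0, 0, 0, 0],
  claw=[1, 1, 1, 1, 1, 1, 1],
)

```text
time_s: 4.9
tcp_pos: [0.463, -0.0736, 0.0874]
ee_rot: [[0.052, -0.999, -0.005], [0.005, -0.005, 1.0], [-0.999, -0.052, 0.004]]
wrist_force: [-0.1, 0.0, -0.4]
gripper_width: 1.0
```

Call:
apply_moves(
  xyz=[
    [0, 0, 0],
  ],
  twist=[0],
  claw=[1],
)

```text
time_s: 5.0
tcp_pos: [0.4636, -0.0735, 0.0882]
ee_rot: [[0.054, -0.999, -0.005], [0.005, -0.005, 1.0], [-0.999, -0.054, 0.004]]
wrist_force: [0.3, -0.2, -0.8]
gripper_width: 1.0
```

Call:
apply_moves(
  xyz=[
    [0, 0, 0],
    [0, 0, 0],
  ],
  twist=[0, 0],
  claw=[1, 1],
)

```text
time_s: 5.2
tcp_pos: [0.4644, -0.0734, 0.0894]
ee_rot: [[0.056, -0.998, -0.006], [0.005, -0.005, 1.0], [-0.998, -0.056, 0.005]]
wrist_force: [0.7, -0.6, -0.2]
gripper_width: 1.0
```

Call:
apply_moves(
  xyz=[
    [-0.02, 0, 0],
    [-0.02, 0, 0],
    [-0.02, 0, 0],
  ],
  twist=[0, 0, 0],
  claw=[1, 1, 1],
)

```text
time_s: 5.5
tcp_pos: [0.4591, -0.0739, 0.1491]
ee_rot: [[0.05, -0.999, -0.005], [0.004, -0.005, 1.0], [-0.999, -0.05, 0.004]]
wrist_force: [0.2, -0.5, 0.4]
gripper_width: 0.996
```

Call:
apply_moves(
  xyz=[
    [0, 0, 0],
    [0, 0, 0],
  ],
  twist=[0, 0],
  claw=[1, 1],
)

```text
time_s: 5.7
tcp_pos: [0.4608, -0.0736, 0.1519]
ee_rot: [[0.057, -0.998, -0.006], [0.005, -0.005, 1.0], [-0.998, -0.057, 0.005]]
wrist_force: [-0.5, 0.7, -0.2]
gripper_width: 0.998
```

```bash
cat > j.py <<'E'
from station import r
s=r.sense();print(s['time_s'],s['joints'].round(3),s['joint_velocities'].round(2),s['effort'].round(1),s['tcp_pos'].round(4),s['ee_rot'][:2,0].round(4))
E
python3 j.py;python3 j.py
```

```text
5.7 [ 11.167  10.134 -30.339   0.459 -46.258 -11.167] [ 0.1  -1.16  1.08  0.53 -0.   -0.05] [  0.  -25.6  16.    3.6   0.2   0. ] [ 0.4608 -0.0736  0.1519] [0.0571 0.0054]
5.7 [ 11.167  10.134 -30.339   0.459 -46.258 -11.167] [ 0.1  -1.16  1.08  0.53 -0.   -0.05] [  0.  -25.6  16.    3.6   0.2   0. ] [ 0.4608 -0.0736  0.1519] [0.0571 0.0054]
```

Call:
apply_moves(
  xyz=[
    [0, 0, 0],
    [0, 0, 0],
    [0, 0, 0],
    [0, 0, 0],
  ],
  twist=[0, 0, 0, 0],
  claw=[1, 1, 1, 1],
)

```text
time_s: 6.1
tcp_pos: [0.4593, -0.0738, 0.1493]
ee_rot: [[0.052, -0.999, -0.005], [0.005, -0.005, 1.0], [-0.999, -0.052, 0.005]]
wrist_force: [-0.6, 0.2, 0.4]
gripper_width: 0.998
```

```bash
python3 j.py
```

```text
6.1 [ 11.168  10.324 -30.524   0.421 -46.173 -11.167] [ 0.04  0.6  -0.37 -0.08  0.2  -0.03] [  0.  -25.2  15.4   3.4   0.1   0. ] [ 0.4593 -0.0738  0.1493] [0.052  0.0049]
```

Call:
apply_moves(
  xyz=[
    [-0.02, 0, 0],
    [-0.02, 0, 0],
    [-0.02, 0, 0],
    [-0.02, 0, 0],
    [-0.02, 0, 0],
    [0, 0, 0],
    [0, 0, 0],
    [0, 0, 0],
  ],
  twist=[0, 0, 0, 0, 0, 0, 0, 0],
  claw=[1, 1, 1, 1, 1, 1, 1, 1],
)

```text
time_s: 6.9
tcp_pos: [0.452, -0.0744, 0.2478]
ee_rot: [[0.041, -0.999, -0.004], [0.004, -0.004, 1.0], [-0.999, -0.041, 0.004]]
wrist_force: [0.4, 0.2, 0.0]
gripper_width: 1.001
```

```bash
python3 j.py
```

```text
6.9 [ 11.234   3.79  -22.21    0.276 -61.644 -11.121] [ 0.01  0.58 -1.18 -0.6   0.18  0.01] [ -0.  -22.2  18.4   4.1   0.1   0. ] [ 0.452  -0.0744  0.2478] [0.0411 0.0039]
```

Call:
apply_moves(
  xyz=[
    [-0.05, 0, 0],
    [-0.05, 0, 0],
    [0, 0, 0],
    [0, 0, 0],
  ],
  twist=[0, 0, 0, 0],
  claw=[1, 1, 1, 1],
)

```text
time_s: 7.3
tcp_pos: [0.4453, -0.075, 0.344]
ee_rot: [[0.026, -1.0, -0.003], [0.003, -0.003, 1.0], [-1.0, -0.026, 0.002]]
wrist_force: [-0.8, -0.2, -0.7]
gripper_width: 0.998
```

```bash
python3 j.py
```

```text
7.3 [ 11.271   0.226 -12.027   0.152 -76.274 -11.115] [-0.05 -0.92  2.89  1.62 -0.42  0.02] [ -0.  -21.4  20.9   4.7   0.1   0. ] [ 0.4453 -0.075   0.344 ] [0.0257 0.0025]
```

Call:
apply_moves(
  xyz=[
    [0, 0, 0],
    [0, 0, 0],
    [0, 0, 0],
  ],
  twist=[0, 0, 0],
  claw=[1, 1, 1],
)

```text
time_s: 7.6
tcp_pos: [0.4441, -0.075, 0.3402]
ee_rot: [[0.019, -1.0, -0.003], [0.002, -0.003, 1.0], [-1.0, -0.019, 0.002]]
wrist_force: [-0.1, -0.2, -0.4]
gripper_width: 0.994
```

```bash
python3 j.py
```

```text
7.6 [ 11.271   0.404 -12.362   0.104 -76.161 -11.115] [ 0.02  0.66 -1.12 -0.16  0.17 -0.05] [ -0.  -20.3  19.8   4.4   0.1   0. ] [ 0.4441 -0.075   0.3402] [0.0187 0.0019]
```

Call:
apply_moves(
  xyz=[
    [0.05, 0, 0],
    [0.05, 0, 0],
    [0, 0, 0],
    [0, 0, 0],
  ],
  twist=[0, 0, 0, 0],
  claw=[1, 1, 1, 1],
)

```text
time_s: 8.0
tcp_pos: [0.4466, -0.0753, 0.2391]
ee_rot: [[0.019, -1.0, -0.004], [0.0, -0.004, 1.0], [-1.0, -0.019, 0.0]]
wrist_force: [1.6, -0.7, -0.0]
gripper_width: 1.001
```

```bash
python3 j.py
```

```text
8.0 [ 11.229   4.322 -22.904   0.222 -61.711 -11.124] [ 0.11  1.63 -2.99 -1.49 -0.16 -0.07] [ -0.1 -20.7  16.5   3.7   0.   -0. ] [ 0.4466 -0.0753  0.2391] [0.0189 0.0003]
```

Call:
apply_moves(
  xyz=[
    [0.05, -0.0025, 0.002],
    [0.045, 0, 0],
    [0, 0, 0],
    [0, 0, 0],
    [0, 0, 0],
  ],
  twist=[0, 0, 0, 0, 0],
  claw=[1, 1, 1, 1, 1],
)

```text
time_s: 8.5
tcp_pos: [0.4622, -0.0725, 0.1553]
ee_rot: [[0.043, -0.999, -0.007], [0.0, -0.007, 1.0], [-0.999, -0.043, -0.0]]
wrist_force: [-0.5, -0.2, 0.5]
gripper_width: 0.998
```

```bash
python3 j.py
```

```text
8.5 [ 11.374  10.343 -29.499   0.645 -47.733 -11.382] [ 0.07 -1.63  3.07  1.11 -1.15  0.04] [  0.  -24.6  15.3   3.4   0.1   0. ] [ 0.4622 -0.0725  0.1553] [0.0432 0.0002]
```

Call:
apply_moves(
  xyz=[
    [0.0, 0.012, -0.001],
    [0.035, 0, 0],
    [0.025, 0, 0],
    [0.012, 0, 0],
    [0.004, 0, 0],
  ],
  twist=[0, 0, 0, 0, 0],
  claw=[1, 1, 1, 1, 1],
)

```text
time_s: 9.0
tcp_pos: [0.4593, -0.0728, 0.0888]
ee_rot: [[0.068, -0.998, -0.008], [0.004, -0.008, 1.0], [-0.998, -0.068, 0.003]]
wrist_force: [-0.2, 0.3, -0.5]
gripper_width: 0.999
```

```bash
python3 j.py
```

```text
9.0 [ 11.474  15.124 -35.723   1.    -35.29  -11.79 ] [-0.04  2.1  -1.78  0.48  6.19 -0.25] [  0.  -26.6  12.9   2.8   0.2   0. ] [ 0.4593 -0.0728  0.0888] [0.0681 0.0035]
```

Call:
apply_moves(
  xyz=[
    [-0.03, 0, 0],
    [-0.02, 0, 0],
    [-0.01, 0, 0],
    [-0.02, 0, 0],
    [-0.015, 0, 0],
    [-0.01, 0, 0],
    [-0.005, 0, 0],
  ],
  twist=[0, 0, 0, 0, 0, 0, 0],
  claw=[1, 1, 1, 1, 1, 1, 1],
)

```text
time_s: 9.7
tcp_pos: [0.451, -0.0735, 0.2124]
ee_rot: [[0.082, -0.997, -0.009], [0.005, -0.009, 1.0], [-0.997, -0.082, 0.004]]
wrist_force: [0.3, 0.2, 0.2]
gripper_width: 0.998
```

```bash
python3 j.py
```

```text
9.7 [ 11.663   4.38  -27.366   0.818 -53.592 -11.609] [ 0.13 -4.75  4.24 -0.32 -8.37  0.1 ] [ -0.  -21.5  17.3   3.9   0.2   0. ] [ 0.451  -0.0735  0.2124] [0.082  0.0052]
```

Call:
apply_moves(
  xyz=[
    [-0.05, 0, 0],
    [-0.05, 0, 0],
    [-0.05, 0, 0],
    [0, 0, 0],
    [0, 0, 0],
    [0, 0, 0],
  ],
  twist=[0, 0, 0, 0, 0, 0],
  claw=[1, 1, 1, 1, 1, 1],
)

```text
time_s: 10.3
tcp_pos: [0.4359, -0.0748, 0.3653]
ee_rot: [[0.082, -0.997, -0.008], [0.006, -0.008, 1.0], [-0.997, -0.082, 0.005]]
wrist_force: [-0.0, 0.5, 0.2]
gripper_width: 0.999
```

```bash
python3 j.py
```

```text
10.3 [ 11.899  -2.952 -12.487   0.67  -75.777 -11.566] [-0.03  0.19 -1.51 -1.07 -0.14  0.06] [ -0.  -17.7  20.4   4.6   0.2   0. ] [ 0.4359 -0.0748  0.3653] [0.0823 0.0058]
```

Call:
apply_moves(
  xyz=[
    [0, 0, 0],
    [0, 0, 0],
    [0, 0, 0],
    [0, 0, 0],
    [0, 0, 0],
    [0, 0, 0],
  ],
  twist=[0, 0, 0, 0, 0, 0],
  claw=[1, 1, 1, 1, 1, 1],
)

```text
time_s: 10.9
tcp_pos: [0.4345, -0.0749, 0.3601]
ee_rot: [[0.071, -0.997, -0.008], [0.004, -0.008, 1.0], [-0.997, -0.072, 0.004]]
wrist_force: [0.5, -0.2, 0.5]
gripper_width: 1.0
```

```bash
python3 j.py
```

```text
10.9 [ 11.899  -2.685 -12.897   0.615 -75.725 -11.568] [-0.01  0.2  -0.01  0.01  0.09 -0.01] [  0.  -17.5  20.    4.5   0.2   0. ] [ 0.4345 -0.0749  0.3601] [0.0715 0.0044]
```

Call:
apply_moves(
  xyz=[
    [0, 0, 0],
    [0, 0, 0],
    [0, 0, 0],
    [0, 0, 0],
    [0, 0, 0],
    [0, 0, 0],
    [0, 0, 0],
    [0, 0, 0],
    [0, 0, 0],
    [0, 0, 0],
    [0, 0, 0],
    [0, 0, 0],
  ],
  twist=[0, 0, 0, 0, 0, 0, 0, 0, 0, 0, 0, 0],
  claw=[1, 1, 1, 1, 1, 1, 1, 1, 1, 1, 1, 1],
)

```text
time_s: 12.1
tcp_pos: [0.4345, -0.0748, 0.3602]
ee_rot: [[0.072, -0.997, -0.008], [0.005, -0.008, 1.0], [-0.997, -0.072, 0.004]]
wrist_force: [-0.3, -0.4, 0.2]
gripper_width: 1.002
```

```bash
python3 j.py
```

```text
12.1 [ 11.901  -2.695 -12.885   0.615 -75.723 -11.568] [-0.01  0.11  0.01 -0.02 -0.03 -0.07] [  0.  -17.5  20.    4.5   0.2   0. ] [ 0.4345 -0.0748  0.3602] [0.0719 0.0045]
```

Call:
apply_moves(
  xyz=[
    [0.05, 0, 0],
    [0.05, 0, 0],
    [0.05, 0, 0],
    [0, 0, 0],
    [0, 0, 0],
    [0, 0, 0],
    [0, 0, 0],
    [0, 0, 0],
    [0, 0, 0],
    [0, 0, 0],
    [0, 0, 0],
    [0, 0, 0],
  ],
  twist=[0, 0, 0, 0, 0, 0, 0, 0, 0, 0, 0, 0],
  claw=[1, 1, 1, 1, 1, 1, 1, 1, 1, 1, 1, 1],
)

```text
time_s: 13.3
tcp_pos: [0.4541, -0.0739, 0.2209]
ee_rot: [[0.1, -0.995, -0.01], [0.006, -0.01, 1.0], [-0.995, -0.1, 0.005]]
wrist_force: [-0.4, 0.3, -0.3]
gripper_width: 0.996
```

```bash
python3 j.py
```

```text
13.3 [ 11.638   3.693 -26.945   1.034 -53.656 -11.623] [ 0.05 -0.2   0.1   0.   -0.06  0.09] [  0.  -21.2  17.7   3.9   0.2   0. ] [ 0.4541 -0.0739  0.2209] [0.1004 0.0058]
```

Call:
apply_moves(
  xyz=[
    [-0.02, 0, 0],
    [-0.02, 0, 0],
    [-0.02, 0, 0],
    [-0.02, 0, 0],
    [-0.02, 0, 0],
    [0, 0, 0],
    [0, 0, 0],
    [0, 0, 0],
    [0, 0, 0],
    [0, 0, 0],
    [0, 0, 0],
    [0, 0, 0],
  ],
  twist=[0, 0, 0, 0, 0, 0, 0, 0, 0, 0, 0, 0],
  claw=[1, 1, 1, 1, 1, 1, 1, 1, 1, 1, 1, 1],
)

```text
time_s: 14.5
tcp_pos: [0.4412, -0.0747, 0.3182]
ee_rot: [[0.088, -0.996, -0.01], [0.005, -0.009, 1.0], [-0.996, -0.088, 0.004]]
wrist_force: [-0.8, -0.2, -0.4]
gripper_width: 1.0
```

```bash
python3 j.py
```

```text
14.5 [ 11.844  -1.484 -17.722   0.813 -68.767 -11.564] [-0.09  0.19 -0.23 -0.02 -0.01 -0.04] [ -0.  -18.2  19.6   4.4   0.2   0. ] [ 0.4412 -0.0747  0.3182] [0.0879 0.0049]
```

Call:
apply_moves(
  xyz=[
    [0.02, 0, 0],
    [0.02, 0, 0],
    [0.02, 0, 0],
    [0.02, 0, 0],
    [0.02, 0, 0],
    [0, 0, 0],
    [0, 0, 0],
    [0, 0, 0],
    [0, 0, 0],
    [0, 0, 0],
  ],
  twist=[0, 0, 0, 0, 0, 0, 0, 0, 0, 0],
  claw=[1, 1, 1, 1, 1, 1, 1, 1, 1, 1],
)

```text
time_s: 15.5
tcp_pos: [0.4529, -0.0742, 0.219]
ee_rot: [[0.095, -0.995, -0.01], [0.005, -0.01, 1.0], [-0.995, -0.095, 0.004]]
wrist_force: [-0.1, -0.7, 1.1]
gripper_width: 1.002
```

```bash
python3 j.py
```

```text
15.5 [ 11.637   3.817 -27.083   1.03  -53.685 -11.622] [-0.07 -0.55  0.63  0.06 -0.28 -0.02] [  0.  -21.   17.5   3.9   0.2   0. ] [ 0.4529 -0.0742  0.219 ] [0.0954 0.0049]
```

Call:
apply_moves(
  xyz=[
    [-0.05, 0, 0],
    [-0.05, 0, 0],
    [0, 0, 0],
    [0, 0, 0],
    [0, 0, 0],
    [0, 0, 0],
    [0, 0, 0],
    [0, 0, 0],
  ],
  twist=[0, 0, 0, 0, 0, 0, 0, 0],
  claw=[1, 1, 1, 1, 1, 1, 1, 1],
)

```text
time_s: 16.3
tcp_pos: [0.4419, -0.075, 0.3204]
ee_rot: [[0.093, -0.996, -0.01], [0.005, -0.01, 1.0], [-0.996, -0.093, 0.004]]
wrist_force: [-0.1, 0.2, -0.0]
gripper_width: 0.998
```

```bash
python3 j.py
```

```text
16.3 [ 11.842  -1.636 -17.618   0.902 -68.724 -11.562] [ 0.05  0.48 -0.53 -0.14  0.08  0.04] [ -0.  -18.3  19.7   4.4   0.2   0. ] [ 0.4419 -0.075   0.3204] [0.0934 0.0046]
```

Call:
apply_moves(
  xyz=[
    [0, 0.006, -0.0325],
    [0, 0.006, -0.0325],
    [0, 0.006, -0.0325],
    [0, 0.006, -0.0325],
    [0, 0.006, -0.0325],
    [0, 0.006, -0.0325],
    [0, 0.006, -0.0325],
    [0, 0.006, -0.0325],
    [0, 0, 0],
    [0, 0, 0],
  ],
  twist=[0, 0, 0, 0, 0, 0, 0, 0, 0, 0],
  claw=[1, 1, 1, 1, 1, 1, 1, 1, 1, 1],
)

```text
time_s: 17.3
tcp_pos: [0.395, -0.345, 0.3072]
ee_rot: [[0.081, -0.997, -0.014], [0.009, -0.013, 1.0], [-0.997, -0.081, 0.008]]
wrist_force: [0.1, 0.3, 0.1]
gripper_width: 0.997
```

```bash
python3 j.py
python3 - <<'E'
from h import *
T=pickle.load(open('top.pkl','rb'))
for X in ([.30,-.335,.07],[.50,-.335,.07],[.4,-.30,.07],[.4,-.37,.07],[.4,-.335,0]): print(X,proj(T,X)[0].round())
E
```

```text
17.3 [-24.803   8.031  -7.715  -2.54  -70.287  26.356] [-1.63  1.53  0.31  0.4   0.17  0.48] [ -0.3 -26.9  19.7   4.3   0.2   0. ] [ 0.395  -0.345   0.3072] [0.0805 0.0087]
[0.3, -0.335, 0.07] [414. 295.]
[0.5, -0.335, 0.07] [413. 189.]
[0.4, -0.3, 0.07] [396. 242.]
[0.4, -0.37, 0.07] [432. 242.]
[0.4, -0.335, 0] [402. 241.]
```

Call:
apply_moves(
  xyz=[
    [0.05, 0.005, 0.005],
    [0.05, 0, 0],
    [0.05, 0, 0],
    [0.05, 0, 0],
    [0.03, 0, 0],
    [0, 0, 0],
    [0, 0, 0],
  ],
  twist=[0, 0, 0, 0, 0, 0, 0],
  claw=[1, 1, 1, 1, 1, 1, 1],
)

```text
time_s: 18.0
tcp_pos: [0.413, -0.3353, 0.0764]
ee_rot: [[0.086, -0.996, -0.022], [0.004, -0.021, 1.0], [-0.996, -0.087, 0.003]]
wrist_force: [-0.0, -0.2, -0.4]
gripper_width: 1.0
```

```bash
python3 j.py
```

```text
18.0 [-22.86   21.821 -25.626  -3.494 -38.13   26.768] [ 0.82  0.99 -1.13 -0.31 -0.04 -0.12] [ -0.1 -32.3  12.8   2.8   0.2   0. ] [ 0.413  -0.3353  0.0764] [0.0865 0.0044]
```

Call:
apply_moves(
  xyz=[
    [0.015, 0, 0],
    [0.015, 0, 0],
    [0.01, 0, 0],
    [0.006, 0, 0],
    [0.004, 0, 0],
    [0.004, 0, 0],
  ],
  twist=[0, 0, 0, 0, 0, 0],
  claw=[1, 1, 1, 1, 1, 1],
)

```text
time_s: 18.6
tcp_pos: [0.4259, -0.3372, 0.0322]
ee_rot: [[0.106, -0.994, -0.027], [-0.005, -0.027, 1.0], [-0.994, -0.106, -0.008]]
wrist_force: [0.7, 0.6, 0.2]
gripper_width: 0.999
```

```bash
python3 j.py
```

```text
18.6 [-22.459  26.205 -26.998  -3.969 -31.123  27.301] [ 0.22  3.53 -0.69 -0.48  5.19  0.47] [  0.  -36.1  12.1   2.7   0.2   0. ] [ 0.4259 -0.3372  0.0322] [ 0.106  -0.0051]
```

Call:
apply_moves(
  xyz=[
    [0.005, 0, 0],
    [0.005, 0, 0],
    [0.005, 0, 0],
    [0.005, 0, 0],
  ],
  twist=[0, 0, 0, 0],
  claw=[1, 1, 1, 1],
)

```text
time_s: 19.0
tcp_pos: [0.4284, -0.3377, 0.0186]
ee_rot: [[0.102, -0.994, -0.03], [-0.005, -0.031, 1.0], [-0.995, -0.102, -0.008]]
wrist_force: [-11.0, 14.5, 66.4]
gripper_width: 1.0
```

Call:
apply_moves(
  xyz=[
    [0.005, 0, 0],
    [0.005, 0, 0],
    [0.005, 0, 0],
  ],
  twist=[0, 0, 0],
  claw=[1, 1, 1],
)

```text
time_s: 19.3
tcp_pos: [0.4285, -0.3374, 0.0185]
ee_rot: [[0.095, -0.995, -0.036], [-0.005, -0.037, 0.999], [-0.995, -0.095, -0.008]]
wrist_force: [-7.9, 8.2, 39.4]
gripper_width: 1.002
```

Call:
apply_moves(
  xyz=[
    [0.005, -0.006, 0],
    [0.005, -0.006, 0],
    [0.005, -0.006, 0],
    [0.005, -0.006, 0],
    [0.005, -0.006, 0],
    [0.005, -0.006, 0],
  ],
  twist=[0, 0, 0, 0, 0, 0],
  claw=[1, 1, 1, 1, 1, 1],
)

```text
time_s: 19.9
tcp_pos: [0.43, -0.3367, 0.0146]
ee_rot: [[0.011, -0.999, -0.052], [0.009, -0.052, 0.999], [-1.0, -0.012, 0.008]]
wrist_force: [-14.9, 0.5, 39.3]
gripper_width: 1.004
```

Call:
apply_moves(
  xyz=[
    [-0.03, 0, 0],
    [-0.04, 0, 0],
    [-0.04, 0, 0],
    [-0.04, 0, 0],
    [0, -0.003, 0.037],
    [0, -0.003, 0.037],
    [0, -0.003, 0.037],
    [0, -0.003, 0.037],
    [0, -0.003, 0.037],
    [0, -0.003, 0.037],
    [0, -0.003, 0.037],
    [0, 0, 0],
  ],
  twist=[3, 0, 0, 0, 0, 0, 0, 0, 0, 0, 0, 0],
  claw=[1, 1, 1, 1, 1, 1, 1, 1, 1, 1, 1, 1],
)

```text
time_s: 21.1
tcp_pos: [0.4512, -0.0726, 0.1736]
ee_rot: [[0.015, -1.0, 0.009], [0.009, 0.009, 1.0], [-1.0, -0.015, 0.009]]
wrist_force: [0.2, -1.4, -0.2]
gripper_width: 0.999
```

```bash
python3 j.py
```

```text
21.1 [ 11.098   8.802 -27.855  -0.434 -52.424 -11.344] [-1.51  0.08 -0.63  0.37 -0.29  0.98] [  0.7 -24.7  16.1   3.5   0.1  -0.2] [ 0.4512 -0.0726  0.1736] [0.0146 0.009 ]
```

Call:
apply_moves(
  xyz=[
    [0.035, 0.001, -0.001],
    [0.035, 0, 0],
    [0.02, 0, 0],
    [0.005, 0, 0],
    [0, 0, 0],
  ],
  twist=[0, 0, 0, 0, 0],
  claw=[1, 1, 1, 1, 1],
)

```text
time_s: 21.6
tcp_pos: [0.4535, -0.0722, 0.0767]
ee_rot: [[0.019, -1.0, 0.005], [0.009, 0.006, 1.0], [-1.0, -0.019, 0.009]]
wrist_force: [0.2, -0.5, 0.9]
gripper_width: 0.997
```

```bash
python3 j.py
```

```text
21.6 [ 11.11   16.953 -34.74   -0.503 -37.124 -11.029] [-0.5   0.41 -0.01  0.14 -0.06  0.08] [  0.1 -27.6  12.2   2.7   0.1   0. ] [ 0.4535 -0.0722  0.0767] [0.0193 0.0092]
```

Call:
apply_moves(
  xyz=[
    [0, 0, 0],
    [0, 0, 0],
    [0, 0, 0],
    [0, 0, 0],
    [0, 0, 0],
    [0, 0, 0],
  ],
  twist=[0, 0, 0, 0, 0, 0],
  claw=[0, 0, 0, 0, 0, 0],
)

```text
time_s: 22.2
tcp_pos: [0.4555, -0.0727, 0.0803]
ee_rot: [[0.026, -1.0, 0.007], [0.01, 0.007, 1.0], [-1.0, -0.026, 0.01]]
wrist_force: [0.0, 0.2, -1.1]
gripper_width: 0.656
```

```bash
python3 j.py
```

```text
22.2 [ 11.009  16.617 -34.524  -0.483 -37.271 -11.009] [ 0.05 -0.25 -0.1  -0.13 -0.13  0.06] [ -0.  -28.9  13.2   3.    0.1   0. ] [ 0.4555 -0.0727  0.0803] [0.0262 0.0103]
```

Call:
apply_moves(
  xyz=[
    [-0.02, 0, 0],
    [-0.025, 0, 0],
    [-0.02, 0, 0],
    [0, -0.015, -0.009],
    [0, -0.025, -0.016],
    [0, -0.025, -0.016],
    [0, -0.025, -0.016],
    [0, -0.025, -0.016],
    [0, -0.025, -0.016],
    [0, -0.025, -0.016],
    [0, -0.015, -0.009],
    [0, 0, 0],
  ],
  twist=[0, 0, 0, 0, 0, 0, 0, 0, 0, 0, 0, 0],
  claw=[0, 0, 0, 0, 0, 0, 0, 0, 0, 0, 0, 0],
)

```text
time_s: 23.4
tcp_pos: [0.6354, -0.1923, 0.1461]
ee_rot: [[0.018, -1.0, 0.006], [0.012, 0.006, 1.0], [-1.0, -0.018, 0.012]]
wrist_force: [-1.6, 0.3, -2.0]
gripper_width: 0.652
```

```bash
python3 j.py
```

```text
23.4 [ -3.264  29.363  -0.846  -0.898 -58.792   3.377] [ 0.12 -0.06 -1.7  -1.12 -0.87 -0.07] [ -0.3 -44.5  18.7   4.3   0.1   0. ] [ 0.6354 -0.1923  0.1461] [0.0182 0.0124]
```

Call:
apply_moves(
  xyz=[
    [0.02, -0.02, -0.0055],
    [0.02, 0, 0],
    [0, 0, 0],
    [0, 0, 0],
  ],
  twist=[0, 0, 0, 0],
  claw=[0, 0, 0, 0],
)

```text
time_s: 23.8
tcp_pos: [0.6542, -0.1964, 0.1043]
ee_rot: [[0.014, -1.0, 0.006], [0.014, 0.007, 1.0], [-1.0, -0.014, 0.014]]
wrist_force: [0.3, -0.0, -0.8]
gripper_width: 0.656
```

```bash
python3 j.py
cat > snap.py <<'E'
import sys
from h import *
from station import imaging,r
P={n:imaging.capture(n) for n in('scene','top')}
t=r.sense()['tcp_pos']
for n,p in P.items():
    pickle.dump(p,open(n+'.pkl','wb'))
    cv2.imwrite(f'pics/{sys.argv[1]}_{n}.png',p['pixels'][:,:,::-1])
E
python3 snap.py g1
```

```text
23.8 [ -3.555  33.424  -0.105  -1.018 -55.707   3.747] [ 0.18  0.49 -1.96 -0.83 -0.36 -0.1 ] [ -0.1 -46.2  16.8   3.8   0.    0. ] [ 0.6542 -0.1964  0.1043] [0.0143 0.0138]
```

View pics/g1_scene.png

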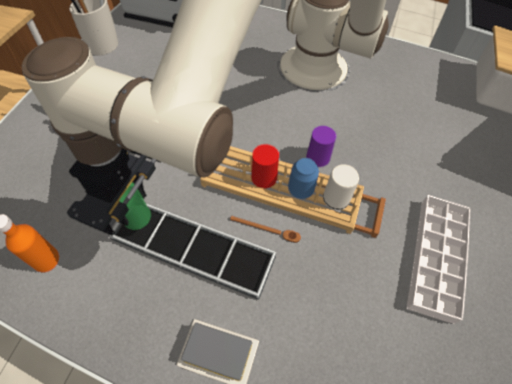

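Call:
apply_moves(
  xyz=[
    [0.015, -0.002, -0.001],
    [0.015, 0, 0],
    [0.008, 0, 0],
    [0.003, 0, 0],
    [0, 0, 0],
  ],
  twist=[0, 0, 0, 0, 0],
  claw=[0, 0, 0, 0, 0],
)

```text
time_s: 24.4
tcp_pos: [0.6571, -0.1964, 0.0625]
ee_rot: [[0.018, -1.0, 0.006], [0.014, 0.006, 1.0], [-1.0, -0.018, 0.014]]
wrist_force: [-0.5, -0.6, -1.2]
gripper_width: 0.653
```

Call:
apply_moves(
  xyz=[
    [0.003, 0, 0],
    [0.002, 0, 0],
  ],
  twist=[0, 0],
  claw=[0, 0],
)

```text
time_s: 24.6
tcp_pos: [0.6577, -0.1966, 0.062]
ee_rot: [[0.018, -1.0, 0.004], [0.012, 0.004, 1.0], [-1.0, -0.018, 0.012]]
wrist_force: [-3.4, 1.1, 4.3]
gripper_width: 0.653
```

Call:
apply_moves(
  xyz=[
    [0.003, 0, 0],
    [0, 0, 0],
    [0, 0, 0],
    [0, 0, 0],
    [0, 0, 0],
    [0, 0, 0],
  ],
  twist=[0, 0, 0, 0, 0, 0],
  claw=[0, 0, 1, 1, 1, 1],
)

```text
time_s: 25.2
tcp_pos: [0.6599, -0.197, 0.0648]
ee_rot: [[0.025, -1.0, 0.002], [0.01, 0.003, 1.0], [-1.0, -0.025, 0.01]]
wrist_force: [0.2, 1.0, -0.5]
gripper_width: 0.93
```

```bash
python3 j.py
```

```text
25.2 [ -3.498  35.986  -1.845  -0.853 -50.776   3.885] [0.09 0.05 0.16 0.07 0.14 0.  ] [  0.  -47.8  16.    3.6   0.1   0. ] [ 0.6599 -0.197   0.0648] [0.025 0.01 ]
```

Call:
apply_moves(
  xyz=[
    [-0.02, 0, 0],
    [-0.035, 0, 0],
    [-0.04, 0, 0],
    [-0.02, 0, 0],
    [0, 0.03, 0.029],
    [0, 0.03, 0.029],
    [0, 0.03, 0.029],
    [0, 0.03, 0.029],
    [0, 0.03, 0.029],
    [0, 0.03, 0.029],
    [0, 0.028, 0.029],
    [0, 0, 0],
  ],
  twist=[0, 0, 0, 0, 0, 0, 0, 0, 0, 0, 0, 0],
  claw=[1, 1, 1, 1, 1, 1, 1, 1, 1, 1, 1, 1],
)

```text
time_s: 26.4
tcp_pos: [0.4441, 0.0098, 0.1785]
ee_rot: [[0.027, -1.0, 0.006], [0.01, 0.006, 1.0], [-1.0, -0.027, 0.01]]
wrist_force: [0.8, -1.2, -0.2]
gripper_width: 1.004
```

```bash
python3 j.py; python3 snap.py g2;python3 - <<'E'
from h import *
from station import imaging
E
```

```text
26.4 [ 22.399   6.774 -29.727   0.083 -51.834 -22.8  ] [-1.54  1.13  2.54  1.77  1.18  1.05] [  0.8 -23.5  15.9   3.5   0.1  -0.2] [0.4441 0.0098 0.1785] [0.0273 0.01  ]
```

View pics/g2_scene.png

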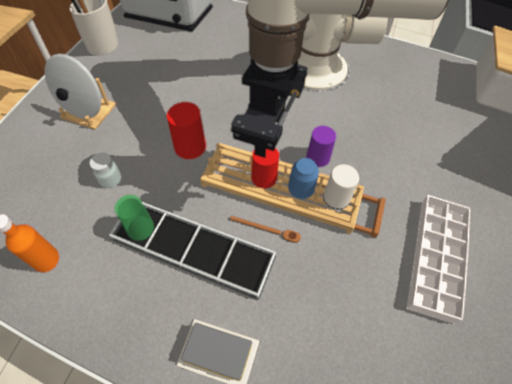

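The scene picture shows the green cup upright in the first (-y) bay at about (135,220). The gripper is over the red beaker at (264,166).

Call:
apply_moves(
  xyz=[
    [0.035, -0.003, -0.001],
    [0.035, 0, 0],
    [0.02, 0, 0],
    [0.005, 0, 0],
    [0, 0, 0],
  ],
  twist=[0, 0, 0, 0, 0],
  claw=[1, 1, 1, 1, 1],
)

```text
time_s: 27.0
tcp_pos: [0.4612, 0.0068, 0.0832]
ee_rot: [[0.039, -0.999, 0.012], [0.011, 0.012, 1.0], [-0.999, -0.039, 0.011]]
wrist_force: [-0.2, 0.5, -0.3]
gripper_width: 1.004
```

```bash
python3 j.py
python3 - <<'E'
from h import *
from station import imaging
P={n:imaging.capture(n) for n in('scene','top')}
for n,p in P.items():
    for d in imaging.regions_of('cup_green',p):
        print(n,d['p'],d['centre'],fitcup(PROF['green'],[(p,d['mask'].astype(float))],np.array([.656,-.198]),.012))
E
```

```text
27.0 [ 21.278  15.986 -35.268   0.407 -36.429 -22.292] [-1.05  1.04  0.88  0.32 -0.05  0.18] [  0.1 -27.   12.4   2.8   0.1   0. ] [0.4612 0.0068 0.0832] [0.0392 0.0107]
scene 0.65 [134.3, 217.7] (array([ 0.6590281 , -0.19759908]), np.float64(0.07945023184247191))
top 0.74 [342.9, 105.3] (array([ 0.65994092, -0.1970864 ]), np.float64(0.05856276550896666))
top 0.21 [270.4, 192.6] (array([ 0.656, -0.198]), np.float64(1.0))
```

Call:
apply_moves(
  xyz=[
    [0.005, 0.012, 0.001],
    [0.003, 0, 0],
    [0, 0, 0],
  ],
  twist=[0, 0, 0],
  claw=[1, 1, 1],
)

```text
time_s: 27.5
tcp_pos: [0.4524, 0.0095, 0.0792]
ee_rot: [[0.05, -0.999, 0.01], [0.015, 0.011, 1.0], [-0.999, -0.05, 0.015]]
wrist_force: [0.7, 0.5, -0.3]
gripper_width: 0.999
```

```bash
python3 j.py
```

```text
27.5 [ 22.095  15.392 -37.174   0.535 -34.447 -23.131] [ 0.16 -1.16 -0.33 -0.44 -0.67  0.02] [ -0.  -26.6  12.1   2.7   0.1  -0. ] [0.4524 0.0095 0.0792] [0.0503 0.0147]
```

Call:
apply_moves(
  xyz=[
    [0.002, 0, 0],
    [0, 0, 0],
    [0, 0, 0],
    [0, 0, 0],
    [0, 0, 0],
    [0, 0, 0],
  ],
  twist=[0, 0, 0, 0, 0, 0],
  claw=[0, 0, 0, 0, 0, 0],
)

```text
time_s: 28.1
tcp_pos: [0.4542, 0.01, 0.0785]
ee_rot: [[0.053, -0.999, 0.01], [0.015, 0.011, 1.0], [-0.998, -0.053, 0.016]]
wrist_force: [-0.4, 1.2, -0.3]
gripper_width: 0.673
```

```bash
python3 j.py
```

```text
28.1 [ 22.068  15.547 -37.087   0.563 -34.235 -23.107] [-0.01  0.09  0.   -0.01 -0.2  -0.01] [ -0.1 -26.7  12.5   2.9   0.2   0. ] [0.4542 0.01   0.0785] [0.0527 0.0154]
```

Call:
apply_moves(
  xyz=[
    [-0.02, 0, 0],
    [-0.025, 0, 0],
    [-0.02, 0, 0],
    [0, -0.02, -0.012],
    [0, -0.028, -0.017],
    [0, -0.028, -0.017],
    [0, -0.028, -0.017],
    [0, -0.028, -0.017],
    [0, -0.028, -0.017],
    [0, -0.028, -0.017],
    [0, -0.014, -0.009],
    [0, 0, 0],
  ],
  twist=[0, 0, 0, 0, 0, 0, 0, 0, 0, 0, 0, 0],
  claw=[0, 0, 0, 0, 0, 0, 0, 0, 0, 0, 0, 0],
)

```text
time_s: 29.3
tcp_pos: [0.657, -0.1217, 0.1495]
ee_rot: [[0.049, -0.999, 0.008], [0.016, 0.009, 1.0], [-0.999, -0.048, 0.016]]
wrist_force: [0.3, -0.2, -0.1]
gripper_width: 0.678
```

```bash
python3 j.py
```

```text
29.3 [  3.006  28.774  -1.407  -0.894 -56.994  -3.038] [-0.02  0.32 -1.19 -0.8  -0.35 -0.15] [ -0.4 -43.6  18.5   4.2   0.2   0.1] [ 0.657  -0.1217  0.1495] [0.0486 0.0157]
```

Call:
apply_moves(
  xyz=[
    [0.03, 0.005, 0.007],
    [0.025, 0, 0],
    [0.02, 0, 0],
    [0.004, 0, 0],
    [0, 0, 0],
  ],
  twist=[0, 0, 0, 0, 0],
  claw=[0, 0, 0, 0, 0],
)

```text
time_s: 29.8
tcp_pos: [0.6534, -0.1121, 0.067]
ee_rot: [[0.046, -0.999, 0.009], [0.016, 0.01, 1.0], [-0.999, -0.046, 0.017]]
wrist_force: [0.5, -0.4, -0.7]
gripper_width: 0.677
```

```bash
python3 j.py
```

```text
29.8 [  3.869  33.246  -6.862  -1.028 -47.177  -3.729] [ 0.38 -0.   -1.11 -0.37 -0.04 -0.16] [ -0.  -44.7  15.3   3.4   0.2   0. ] [ 0.6534 -0.1121  0.067 ] [0.0464 0.0163]
```

Call:
apply_moves(
  xyz=[
    [0.003, 0, -0.002],
    [0.003, 0, 0],
    [0.003, -0.002, 0],
    [0.003, -0.003, 0],
  ],
  twist=[0, 0, 0, 0],
  claw=[0, 0, 0, 0],
)

```text
time_s: 30.2
tcp_pos: [0.6587, -0.1139, 0.0602]
ee_rot: [[0.047, -0.999, 0.008], [0.016, 0.008, 1.0], [-0.999, -0.047, 0.016]]
wrist_force: [-10.2, 2.3, 16.6]
gripper_width: 0.677
```

```bash
python3 j.py
```

```text
30.2 [  3.697  34.121  -6.369  -0.979 -46.757  -3.503] [-0.24  2.54  4.2   0.77 -2.82  0.2 ] [ -0.1 -35.5  15.5   2.9   3.3   0.1] [ 0.6587 -0.1139  0.0602] [0.0472 0.0155]
```

Call:
apply_moves(
  xyz=[
    [0.004, -0.004, 0],
    [0.004, -0.004, 0],
    [0.004, -0.004, 0],
  ],
  twist=[0, 0, 0],
  claw=[0, 0, 0],
)

```text
time_s: 30.5
tcp_pos: [0.6664, -0.1152, 0.0599]
ee_rot: [[0.036, -0.999, 0.005], [0.012, 0.006, 1.0], [-0.999, -0.036, 0.012]]
wrist_force: [-8.4, 1.8, 14.0]
gripper_width: 0.676
```

```bash
python3 j.py
```

```text
30.5 [  3.618  35.008  -4.711  -0.734 -48.204  -3.455] [-0.19  3.08  5.74  0.87 -4.32  0.18] [  0.3 -38.3  15.4   2.9   2.5   0. ] [ 0.6664 -0.1152  0.0599] [0.0356 0.0118]
```

Call:
apply_moves(
  xyz=[
    [-0.006, 0, 0],
    [0, 0.008, 0],
    [0, 0.004, 0],
    [0, 0, 0],
  ],
  twist=[0, 0, 0, 0],
  claw=[0, 0, 0, 0],
)

```text
time_s: 30.9
tcp_pos: [0.6547, -0.1152, 0.0678]
ee_rot: [[0.041, -0.999, 0.006], [0.012, 0.006, 1.0], [-0.999, -0.041, 0.012]]
wrist_force: [-0.4, -0.4, -0.2]
gripper_width: 0.675
```

```bash
python3 j.py
```

```text
30.9 [  3.679  33.456  -6.401  -0.734 -47.778  -3.529] [-0.03  0.11 -0.47 -0.2   0.36  0.08] [ -0.  -46.1  15.8   3.6   0.1   0. ] [ 0.6547 -0.1152  0.0678] [0.0406 0.0121]
```

Now I'll lower to contact and release.

Call:
apply_moves(
  xyz=[
    [0.004, 0, 0],
    [0.003, 0, 0],
    [0.003, 0, 0],
    [0.002, 0, 0],
    [0.003, 0, 0],
  ],
  twist=[0, 0, 0, 0, 0],
  claw=[0, 0, 0, 0, 0],
)

```text
time_s: 31.4
tcp_pos: [0.6552, -0.1152, 0.0599]
ee_rot: [[0.038, -0.999, 0.003], [0.009, 0.003, 1.0], [-0.999, -0.038, 0.009]]
wrist_force: [-7.0, 2.2, 17.7]
gripper_width: 0.676
```

```bash
python3 j.py
```

```text
31.4 [  3.754  34.059  -6.707  -0.511 -47.001  -3.594] [ 0.34  0.17  0.01  0.66 -0.15 -0.26] [ -0.7 -35.4  13.6   2.8   2.2   0.2] [ 0.6552 -0.1152  0.0599] [0.0385 0.0091]
```

Call:
apply_moves(
  xyz=[
    [0.004, 0, 0],
    [0.004, 0, 0],
    [0.004, 0, 0],
    [0, 0, 0],
    [0, 0, 0],
    [0, 0, 0],
    [0, 0, 0],
    [0, 0, 0],
  ],
  twist=[0, 0, 0, 0, 0, 0, 0, 0],
  claw=[0, 0, 0, 0, 1, 1, 1, 1],
)

```text
time_s: 32.2
tcp_pos: [0.6561, -0.1151, 0.0595]
ee_rot: [[0.038, -0.999, 0.0], [0.006, 0.0, 1.0], [-0.999, -0.038, 0.006]]
wrist_force: [-0.7, -0.5, 0.5]
gripper_width: 0.944
```

```bash
python3 j.py
```

```text
32.2 [  3.851  34.134  -6.716  -0.238 -46.945  -3.699] [-0.11  0.52 -0.14 -0.02  0.2   0.  ] [  0.  -45.8  15.4   3.4   0.1   0. ] [ 0.6561 -0.1151  0.0595] [0.0382 0.0056]
```

Call:
apply_moves(
  xyz=[
    [-0.02, 0, 0],
    [-0.035, 0, 0],
    [-0.04, 0, 0],
    [-0.02, 0, 0],
    [0, 0.03, 0.03],
    [0, 0.03, 0.03],
    [0, 0.03, 0.03],
    [0, 0.03, 0.03],
    [0, 0.03, 0.03],
    [0, 0.03, 0.03],
    [0, 0.025, 0.028],
    [0, 0, 0],
  ],
  twist=[0, 0, 0, 0, 0, 0, 0, 0, 0, 0, 0, 0],
  claw=[1, 1, 1, 1, 1, 1, 1, 1, 1, 1, 1, 1],
)

```text
time_s: 33.4
tcp_pos: [0.4408, 0.0972, 0.1667]
ee_rot: [[0.033, -0.999, 0.005], [0.005, 0.005, 1.0], [-0.999, -0.033, 0.005]]
wrist_force: [-0.1, -0.4, 0.8]
gripper_width: 0.997
```

Call:
apply_moves(
  xyz=[
    [0, 0, 0],
    [0, 0, 0],
    [0, 0, 0],
  ],
  twist=[0, 0, 0],
  claw=[1, 1, 1],
)

```text
time_s: 33.7
tcp_pos: [0.4415, 0.0973, 0.1668]
ee_rot: [[0.034, -0.999, 0.004], [0.005, 0.004, 1.0], [-0.999, -0.033, 0.005]]
wrist_force: [-1.0, -0.7, -1.0]
gripper_width: 0.998
```

```bash
python3 j.py; python3 snap.py r2
```

```text
33.7 [ 33.699   8.213 -30.352   1.087 -49.684 -34.6  ] [-0.76  0.55  0.35  0.05 -0.02  0.2 ] [  0.3 -23.8  15.8   3.6   0.    0. ] [0.4415 0.0973 0.1668] [0.0335 0.005 ]
```

View pics/r2_scene.png

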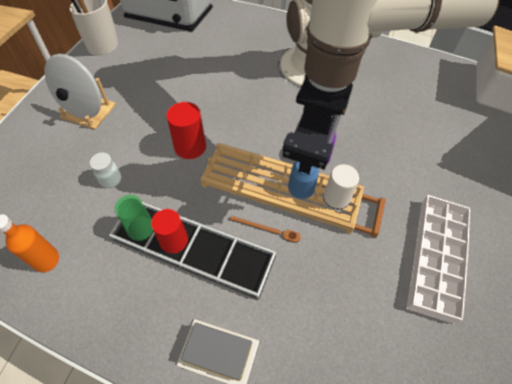

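Green (133,217) and red (170,231) stand upright in bays 1 and 2. The gripper is above the blue cup at (304,178).

Call:
apply_moves(
  xyz=[
    [0.035, 0.002, -0.003],
    [0.03, 0, 0],
    [0.02, 0, 0],
    [0.006, 0, 0],
    [0, 0, 0],
  ],
  twist=[0, 0, 0, 0, 0],
  claw=[1, 1, 1, 1, 1],
)

```text
time_s: 34.3
tcp_pos: [0.4468, 0.0929, 0.0739]
ee_rot: [[0.038, -0.999, 0.01], [0.006, 0.01, 1.0], [-0.999, -0.038, 0.007]]
wrist_force: [0.5, -0.7, 0.3]
gripper_width: 0.998
```

```bash
python3 j.py
```

```text
34.3 [ 32.83   16.521 -36.877   1.536 -34.599 -34.674] [-0.61  0.46  0.29  0.15 -0.35  0.07] [  0.  -26.9  11.9   2.7   0.1   0. ] [0.4468 0.0929 0.0739] [0.0378 0.0062]
```

Good. Gripping.

Call:
apply_moves(
  xyz=[
    [0, 0.001, 0.001],
    [0, 0, 0],
    [0, 0, 0],
    [0, 0, 0],
    [0, 0, 0],
    [0, 0, 0],
  ],
  twist=[0, 0, 0, 0, 0, 0],
  claw=[0, 0, 0, 0, 0, 0],
)

```text
time_s: 34.9
tcp_pos: [0.4475, 0.0947, 0.0771]
ee_rot: [[0.043, -0.999, 0.011], [0.01, 0.011, 1.0], [-0.999, -0.043, 0.01]]
wrist_force: [0.3, -0.3, -2.8]
gripper_width: 0.681
```

```bash
python3 j.py
```

```text
34.9 [ 32.991  16.152 -36.78    1.551 -34.713 -34.886] [ 0.17 -0.22 -0.18 -0.15 -0.14  0.05] [ -0.  -28.3  12.9   3.    0.1   0. ] [0.4475 0.0947 0.0771] [0.043  0.0095]
```

Call:
apply_moves(
  xyz=[
    [-0.02, 0, 0],
    [-0.025, 0, 0],
    [-0.02, 0, 0],
    [0, -0.022, -0.011],
    [0, -0.028, -0.017],
    [0, -0.028, -0.017],
    [0, -0.028, -0.017],
    [0, -0.028, -0.017],
    [0, -0.028, -0.017],
    [0, -0.028, -0.017],
    [0, -0.015, -0.007],
    [0, 0, 0],
  ],
  twist=[0, 0, 0, 0, 0, 0, 0, 0, 0, 0, 0, 0],
  claw=[0, 0, 0, 0, 0, 0, 0, 0, 0, 0, 0, 0],
)

```text
time_s: 36.1
tcp_pos: [0.6513, -0.0339, 0.1464]
ee_rot: [[0.033, -0.999, 0.01], [0.009, 0.01, 1.0], [-0.999, -0.033, 0.009]]
wrist_force: [-1.1, -0.1, -3.1]
gripper_width: 0.679
```

```bash
python3 j.py
```

```text
36.1 [ 11.15   27.805  -3.829  -0.136 -56.395 -11.635] [-0.17  0.24 -1.54 -1.04 -0.71 -0.05] [ -0.5 -43.3  18.6   4.3   0.1   0.1] [ 0.6513 -0.0339  0.1464] [0.0334 0.0086]
```

Call:
apply_moves(
  xyz=[
    [0.03, 0, 0],
    [0.025, 0, 0],
    [0.02, 0, 0],
    [0.003, 0, 0],
    [0, 0, 0],
  ],
  twist=[0, 0, 0, 0, 0],
  claw=[0, 0, 0, 0, 0],
)

```text
time_s: 36.6
tcp_pos: [0.6505, -0.0321, 0.065]
ee_rot: [[0.029, -1.0, 0.01], [0.009, 0.01, 1.0], [-1.0, -0.029, 0.009]]
wrist_force: [-0.3, 0.5, -1.8]
gripper_width: 0.682
```

```bash
python3 j.py
```

```text
36.6 [ 11.289  32.779  -8.403  -0.255 -47.091 -11.706] [ 0.47  0.17 -1.31 -0.51 -0.3  -0.18] [ -0.1 -44.8  15.4   3.5   0.1   0. ] [ 0.6505 -0.0321  0.065 ] [0.0289 0.0091]
```

Call:
apply_moves(
  xyz=[
    [0.002, -0.005, -0.002],
    [0.003, 0, 0],
    [0.003, 0, 0],
    [0.003, 0, 0],
  ],
  twist=[0, 0, 0, 0],
  claw=[0, 0, 0, 0],
)

```text
time_s: 37.0
tcp_pos: [0.658, -0.0335, 0.0589]
ee_rot: [[0.035, -0.999, 0.008], [0.009, 0.009, 1.0], [-0.999, -0.035, 0.01]]
wrist_force: [-6.6, 2.0, 13.9]
gripper_width: 0.684
```

```bash
python3 j.py
```

```text
37.0 [ 11.058  33.646  -7.822  -0.183 -46.448 -11.413] [ 0.06  0.12 -0.09  0.52  0.18  0.  ] [ -0.7 -37.1  14.2   2.9   1.7   0. ] [ 0.658  -0.0335  0.0589] [0.0353 0.0092]
```

Call:
apply_moves(
  xyz=[
    [0.004, 0, 0],
    [0.004, 0, 0],
    [0.003, 0, 0],
    [0, 0, 0],
    [0, 0, 0],
    [0, 0, 0],
    [0, 0, 0],
    [0, 0, 0],
  ],
  twist=[0, 0, 0, 0, 0, 0, 0, 0],
  claw=[0, 0, 0, 0, 1, 1, 1, 1],
)

```text
time_s: 37.8
tcp_pos: [0.6601, -0.0335, 0.0611]
ee_rot: [[0.043, -0.999, 0.004], [0.008, 0.005, 1.0], [-0.999, -0.043, 0.008]]
wrist_force: [-1.3, -0.1, -0.2]
gripper_width: 0.949
```

```bash
python3 j.py
```

```text
37.8 [ 11.108  33.483  -7.85    0.069 -46.163 -11.42 ] [-0.1   0.27  0.16  0.02  0.11  0.01] [  0.  -45.2  15.3   3.4   0.1   0. ] [ 0.6601 -0.0335  0.0611] [0.0431 0.0076]
```

Call:
apply_moves(
  xyz=[
    [-0.02, 0, 0],
    [-0.035, 0, 0],
    [-0.04, 0, 0],
    [-0.02, 0, 0],
    [0, 0.03, 0.03],
    [0, 0.03, 0.03],
    [0, 0.03, 0.03],
    [0, 0.03, 0.03],
    [0, 0.03, 0.03],
    [0, 0.03, 0.03],
    [0, 0.03, 0.024],
    [0, 0, 0],
  ],
  twist=[0, 0, 0, 0, 0, 0, 0, 0, 0, 0, 0, 0],
  claw=[1, 1, 1, 1, 1, 1, 1, 1, 1, 1, 1, 1],
)

```text
time_s: 39.0
tcp_pos: [0.4424, 0.1766, 0.1714]
ee_rot: [[0.047, -0.999, 0.008], [0.009, 0.009, 1.0], [-0.999, -0.047, 0.009]]
wrist_force: [0.4, -0.0, 0.5]
gripper_width: 1.0
```

Call:
apply_moves(
  xyz=[
    [0, 0, 0],
    [0, 0, 0],
    [0, 0, 0],
  ],
  twist=[0, 0, 0],
  claw=[1, 1, 1],
)

```text
time_s: 39.3
tcp_pos: [0.4433, 0.177, 0.172]
ee_rot: [[0.048, -0.999, 0.007], [0.009, 0.008, 1.0], [-0.999, -0.048, 0.01]]
wrist_force: [-0.2, 0.4, 1.1]
gripper_width: 0.997
```

```bash
python3 j.py; python3 snap.py b2
cat > fit.py <<'E'
from h import *
from station import imaging
import sys
P={n:imaging.capture(n) for n in('scene','top')}
G={'green':(.656,-.198),'red':(.656,-.116),'blue':(.656,-.034),'white':(.656,.048) if len(sys.argv)>1 else (.444,.174)}
for k,x0 in G.items():
  for n,p in P.items():
    c=proj(p,[*x0,.08 if x0[0]<.5 else .06])[0]
    for d in imaging.regions_of('cup_'+k,p):
        if np.hypot(*(np.array(d['centre'])-c))<20:
            x,e=fitcup(PROF[k],[(p,d['mask'].astype(float))],np.array(x0),.03 if x0[0]<.5 else .012); print(k,n,round(d['p'],2),x.round(4),round(e,2))
E
python3 fit.py
```

```text
39.3 [ 42.254   9.916 -27.65    1.896 -50.039 -43.865] [-0.78  0.33  0.39 -0.02 -0.16  0.29] [  0.3 -25.7  16.1   3.6   0.1   0. ] [0.4433 0.177  0.172 ] [0.0482 0.0095]
green scene 0.78 [ 0.6592 -0.1982] 0.06
green top 0.8 [ 0.6593 -0.1972] 0.07
red scene 0.68 [ 0.6573 -0.1155] 0.05
red top 0.77 [ 0.6588 -0.1174] 0.09
blue scene 0.9 [ 0.6589 -0.0339] 0.11
blue top 0.58 [ 0.6595 -0.0333] 0.08
white scene 0.93 [0.444 0.174] 0.34
white top 0.95 [0.4416 0.167 ] 0.38
```

View pics/b2_scene.png

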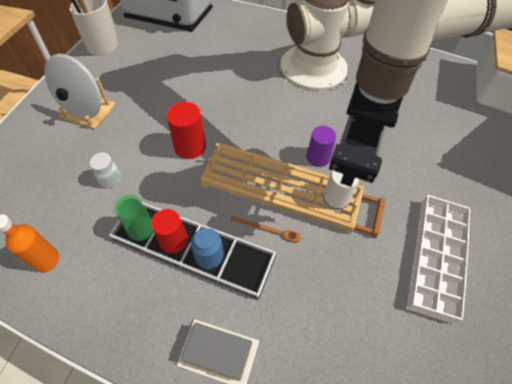

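Call:
apply_moves(
  xyz=[
    [0.035, 0.005, -0.002],
    [0.035, 0, 0],
    [0.02, 0, 0],
    [0.006, 0, 0],
    [0, 0, 0],
  ],
  twist=[0, 0, 0, 0, 0],
  claw=[1, 1, 1, 1, 1],
)

```text
time_s: 40.4
tcp_pos: [0.4444, 0.1781, 0.0752]
ee_rot: [[0.054, -0.999, 0.004], [0.013, 0.005, 1.0], [-0.998, -0.054, 0.014]]
wrist_force: [0.9, -0.5, -0.1]
gripper_width: 1.003
```

```bash
python3 j.py
```

```text
40.4 [ 42.29   17.834 -34.881   2.64  -34.522 -44.702] [-0.04  0.03  0.22  0.11 -0.23  0.04] [ -0.  -28.3  12.2   2.7   0.1   0. ] [0.4444 0.1781 0.0752] [0.0536 0.0135]
```

Call:
apply_moves(
  xyz=[
    [0.001, 0, -0.004],
    [0, 0, 0],
    [0, 0, 0],
    [0, 0, 0],
    [0, 0, 0],
    [0, 0, 0],
    [0, 0, 0],
  ],
  twist=[0, 0, 0, 0, 0, 0, 0],
  claw=[1, 1, 0, 0, 0, 0, 0],
)

```text
time_s: 41.1
tcp_pos: [0.4463, 0.1754, 0.0784]
ee_rot: [[0.06, -0.998, 0.004], [0.019, 0.005, 1.0], [-0.998, -0.06, 0.019]]
wrist_force: [-1.0, -0.7, -1.0]
gripper_width: 0.658
```

```bash
python3 j.py
```

```text
41.1 [ 41.87   17.421 -34.902   2.64  -34.439 -44.258] [ 0.01 -0.14 -0.14  0.08  0.14  0.17] [  0.1 -29.1  13.    2.9   0.2   0. ] [0.4463 0.1754 0.0784] [0.0598 0.0186]
```

```bash
python3 snap.py w1
python3 - <<'E'
from h import *
a=cv2.imread('pics/w1_scene.png')[130:250,270:410];b=cv2.imread('pics/w1_top.png')[160:280,80:220]
cv2.imwrite('pics/w1c.png',np.hstack([cv2.resize(a,None,fx=2.8,fy=2.8,interpolation=2),cv2.resize(b,None,fx=2.8,fy=2.8,interpolation=2)]))
E
```

```text
(no output)
```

View pics/w1c.png

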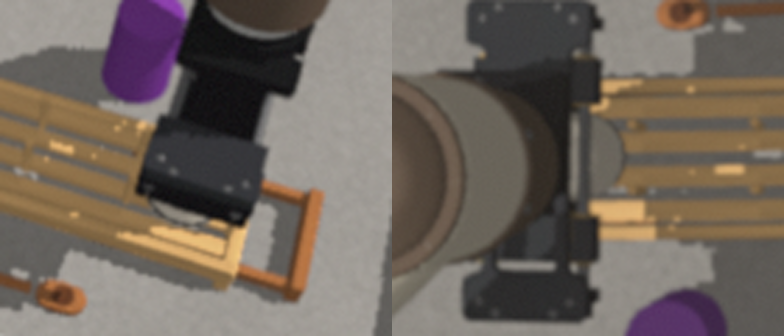

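Run:
```python
from h import *
T=pickle.load(open('top.pkl','rb'))
for z in(.03,.08,.12): print(z,unproj(T,[(162,215)],z))
# white ellipse from first top picture via rim/top edges
import cv2
p=cv2.imread('pics/top0.png')[190:250,95:175]
cv2.imwrite('pics/w0.png',cv2.resize(p,None,fx=8,fy=8,interpolation=2))
a=cv2.imread('pics/scene0.png')[155:225,305:385]
cv2.imwrite('pics/w0s.png',cv2.resize(a,None,fx=8,fy=8,interpolation=2))
P=pickle.load(open('top.pkl','rb'))
for y in(.165,.170,.175,.18,.185):
    for z,rr in((.03,.03),(.12,.029)): print(y,z,[proj(P,[.444,y+s*rr,z])[0].round(1) for s in(1,-1)])
```

```text
0.03 [[0.44982515 0.14604473 0.03      ]]
0.08 [[0.44808547 0.13584879 0.08      ]]
0.12 [[0.44669372 0.12769203 0.12      ]]
0.165 0.03 [array([137.3, 217.7]), array([167.5, 218. ])]
0.165 0.12 [array([124.9, 216.1]), array([157.3, 216.5])]
0.17 0.03 [array([134.8, 217.7]), array([165., 218.])]
0.17 0.12 [array([122.1, 216.1]), array([154.5, 216.5])]
0.175 0.03 [array([132.3, 217.7]), array([162.5, 218. ])]
0.175 0.12 [array([119.3, 216.1]), array([151.6, 216.4])]
0.18 0.03 [array([129.8, 217.6]), array([159.9, 218. ])]
0.18 0.12 [array([116.6, 216. ]), array([148.8, 216.4])]
0.185 0.03 [array([127.3, 217.6]), array([157.4, 217.9])]
0.185 0.12 [array([113.8, 216. ]), array([146. , 216.4])]
```

View pics/w0.png

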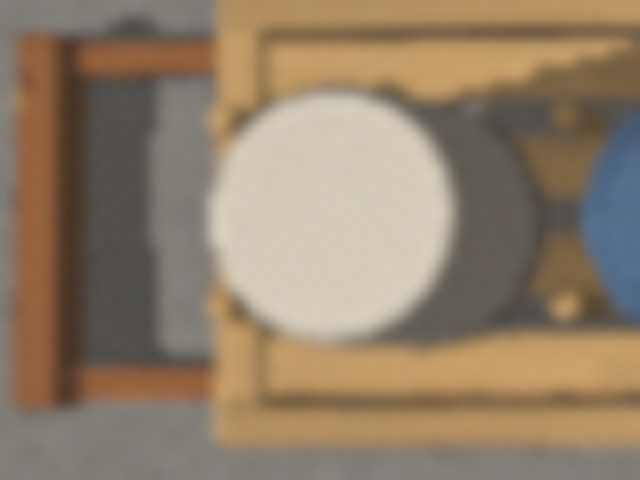

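Call:
apply_moves(
  xyz=[
    [-0.02, 0, 0],
    [-0.025, 0, 0],
    [-0.02, 0, 0],
    [0, 0, 0],
    [0, 0, 0],
  ],
  twist=[0, 0, 0, 0, 0],
  claw=[0, 0, 0, 0, 0],
)

```text
time_s: 41.7
tcp_pos: [0.4405, 0.1729, 0.142]
ee_rot: [[0.054, -0.999, 0.005], [0.015, 0.006, 1.0], [-0.998, -0.054, 0.015]]
wrist_force: [-0.0, -1.0, -2.3]
gripper_width: 0.657
```

```bash
python3 j.py;python3 snap.py w2
python3 - <<'E'
from h import *
a=cv2.imread('pics/w2_scene.png')[110:250,270:410];b=cv2.imread('pics/w2_top.png')[140:280,60:200]
cv2.imwrite('pics/w2c.png',np.hstack([cv2.resize(a,None,fx=2.8,fy=2.8,interpolation=2),cv2.resize(b,None,fx=2.8,fy=2.8,interpolation=2)]))
E
```

```text
41.7 [ 42.106  11.51  -30.878   2.044 -44.767 -43.839] [ 0.04 -0.57  0.5   0.32  0.21  0.07] [  0.1 -27.5  16.3   3.8   0.1   0. ] [0.4405 0.1729 0.142 ] [0.0539 0.0149]
```

View pics/w2c.png

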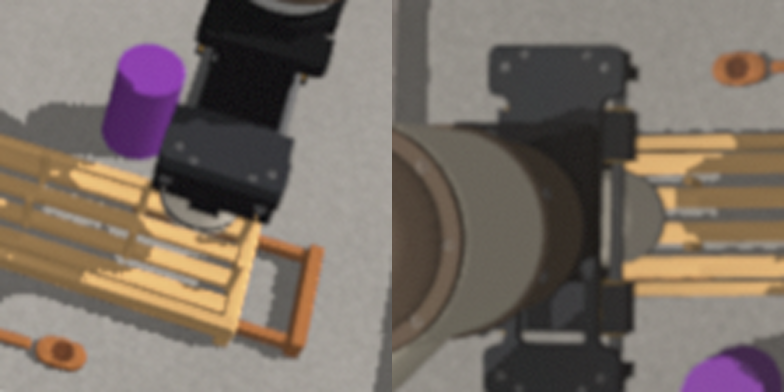

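Call:
apply_moves(
  xyz=[
    [0, -0.02, -0.012],
    [0, -0.03, -0.0165],
    [0, -0.03, -0.0165],
    [0, -0.03, -0.0165],
    [0, -0.03, -0.0165],
    [0, -0.03, -0.0165],
    [0, -0.03, -0.0165],
    [0, -0.014, -0.009],
    [0, 0, 0],
  ],
  twist=[0, 0, 0, 0, 0, 0, 0, 0, 0],
  claw=[0, 0, 0, 0, 0, 0, 0, 0, 0],
)

```text
time_s: 42.7
tcp_pos: [0.6564, 0.0445, 0.133]
ee_rot: [[0.029, -1.0, 0.004], [0.005, 0.004, 1.0], [-1.0, -0.029, 0.005]]
wrist_force: [-0.7, 0.0, -2.2]
gripper_width: 0.66
```

```bash
python3 j.py
```

```text
42.7 [ 18.059  29.129  -3.83    0.32  -55.38  -18.443] [-0.07  1.43 -1.38 -0.85 -0.16 -0.11] [ -0.5 -44.5  18.3   4.3   0.1   0.1] [0.6564 0.0445 0.133 ] [0.029  0.0046]
```

Call:
apply_moves(
  xyz=[
    [0.025, 0.002, 0.001],
    [0.022, 0, 0],
    [0.015, 0, 0],
    [0.003, 0, 0],
    [0, 0, 0],
  ],
  twist=[0, 0, 0, 0, 0],
  claw=[0, 0, 0, 0, 0],
)

```text
time_s: 43.2
tcp_pos: [0.6527, 0.0457, 0.0599]
ee_rot: [[0.02, -1.0, 0.004], [0.002, 0.004, 1.0], [-1.0, -0.02, 0.002]]
wrist_force: [1.8, -2.2, 5.3]
gripper_width: 0.658
```

```bash
python3 j.py
```

```text
43.2 [ 18.257  33.554  -8.002   0.344 -47.338 -18.721] [ 0.18  0.12 -0.3   0.68  0.25 -0.16] [  1.1 -41.9  13.4   2.4  -0.    0. ] [0.6527 0.0457 0.0599] [0.0197 0.0019]
```

Call:
apply_moves(
  xyz=[
    [0.003, 0, 0],
    [0.003, 0, 0],
    [0, 0, 0],
    [0, 0, 0],
    [0, 0, 0],
    [0, 0, 0],
    [0, 0, 0],
    [0, 0, 0],
  ],
  twist=[0, 0, 0, 0, 0, 0, 0, 0],
  claw=[0, 0, 0, 1, 1, 1, 1, 1],
)

```text
time_s: 44.0
tcp_pos: [0.6548, 0.0469, 0.0638]
ee_rot: [[0.028, -1.0, -0.001], [0.001, -0.0, 1.0], [-1.0, -0.028, 0.001]]
wrist_force: [-0.6, -0.7, 0.3]
gripper_width: 0.978
```

Call:
apply_moves(
  xyz=[
    [-0.02, 0, 0],
    [-0.035, 0, 0],
    [-0.04, 0, 0],
    [-0.03, 0, 0],
    [0, 0.03, 0.03],
    [0, 0.03, 0.03],
    [0, 0.03, 0.03],
    [0, 0.03, 0.03],
    [0, 0.03, 0.03],
    [0, 0.03, 0.03],
    [0, 0, 0],
    [0, 0, 0],
  ],
  twist=[0, 0, 0, 0, 0, 0, 0, 0, 0, 0, 0, 0],
  claw=[1, 1, 1, 1, 1, 1, 1, 1, 1, 1, 1, 1],
)

```text
time_s: 45.2
tcp_pos: [0.4666, 0.2324, 0.1876]
ee_rot: [[0.028, -1.0, 0.002], [0.003, 0.002, 1.0], [-1.0, -0.028, 0.003]]
wrist_force: [-0.1, -0.3, -1.1]
gripper_width: 1.0
```

```bash
python3 j.py; python3 snap.py end; python3 fit.py 1;python3 - <<'E'
from h import *
a=cv2.imread('pics/end_scene.png')[160:310,90:290];b=cv2.imread('pics/end_top.png')[50:170,180:380]
cv2.imwrite('pics/endc.png',np.vstack([cv2.resize(a,None,fx=2.2,fy=2.2,interpolation=2),cv2.resize(b,None,fx=2.2,fy=2.2,interpolation=2)]))
E
```

```text
45.2 [ 44.932  13.725 -19.691   1.251 -55.34  -45.767] [ 2.01 -0.76 -0.76 -0.38  0.04 -0.55] [  0.4 -29.9  16.7   3.8   0.   -0. ] [0.4666 0.2324 0.1876] [0.0281 0.0027]
green scene 0.87 [ 0.6609 -0.1959] 0.14
green top 0.86 [ 0.6595 -0.1973] 0.07
red scene 0.94 [ 0.6565 -0.117 ] 0.04
red top 0.8 [ 0.657  -0.1163] 0.13
blue scene 0.97 [ 0.6592 -0.034 ] 0.12
blue top 0.6 [ 0.6595 -0.0337] 0.09
white scene 0.69 [0.6547 0.0434] 0.12
white top 0.8 [0.6534 0.0429] 0.09
```

View pics/endc.png

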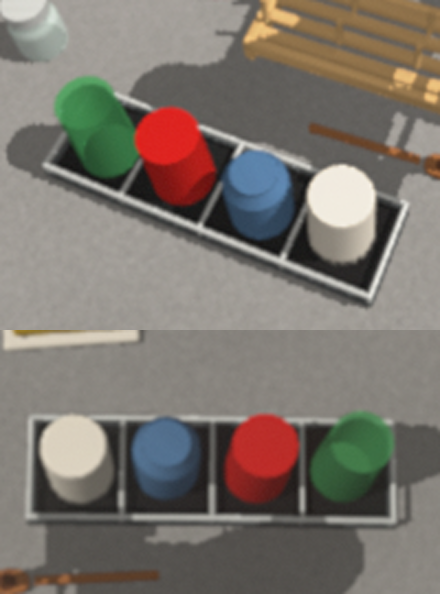

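All four stand upright in their bays. White is about 4–5 mm off along the row and the rest are within about 4 mm. The limits are 14 mm along the row and 18 mm across it. Handing in.

```bash
python3 -c "
from station import job,r
print(job.finish_job(), r.sense()['time_s'])"
```

```text
the job is handed in; nothing more can be done
the job is handed in; nothing more can be done
```

All four cups are in the dark rack, mouth down and in their original order: green, red, blue, white from least to greatest y. I handed the job in at about 46 s of the 96 s allowed.

**Final position check:** by silhouette fits in both cameras, green, red and blue are within about 5 mm of their bay centres. White is about 4.5 mm off along the row and 1–2 mm across it. The limits are 14 mm along and 18 mm across. The final pictures show every cup upright with the gripper clear of them.

**What did not go smoothly:**
- **Tool tilt:** the tool gradually tilted to about 6° from the motion dynamics. I levelled it by pressing the open fingertips on bare counter, which reached 66 N at the wrist against the 120 N limit.
- **Red beaker:** it slid about 10 mm while I pressed it onto the floor. I lifted it slightly and set it down again before releasing.
- **White beaker:** the grip width read 57 mm where I expected 59 mm. The pictures showed the cup centred and held firmly, so I carried on.

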